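Stamp the lane card packs from the spring dispenser and gather them

ROBOT

A 6-joint arm with a two-finger parallel gripper is mounted at the origin on a cart in front of the work surface, level with it; the furniture and walls round the work are solid. World frame = base frame: x ahead of the robot, y to its left, z up, the work surface at z = 0. Lengths are in m, angles in rad, forces in N, time in s.
With the tool pointing down it reaches from about 0.35 to 0.775 m from the base axis. Payload 7.3 kg.
Tool frame: the origin (TCP) lies between the finger pads; the fingertips stand 17 mm ahead of it and the grasp point (between the pads) lies 2 mm behind it; z points along the fingers, y is the line along which they close (so a half turn about z gives the same grasp; the last joint's range is limited). The gripper opens to 92 mm and grips with 3 to 60 N. Pads are 19 mm wide; open, the fingers measure 130 mm over their backs; the gripper's body (75 mm by 190 mm) begins 47 mm behind the grasp point.
Start: joints at [1.021, 0.342, 1.524, -0, 1.275, -0.146], TCP at [0.206, 0.483, 0.244] pointing down, gripper open.
Joint ranges: [-2.53, 2.53], [-0.77, 2.02], [0.04, 2.7], [-1, 4.14], [0.28, 2.66], [-3.11, 3.11]. Speed limits (rad/s): [2.57, 2.57, 3.14, 3.14, 3.14, 3.14].

INTERFACE

Orientations are given as [roll, pitch, yaw] about the fixed x, y, z axes, in that order (R = Rz(yaw) Ry(pitch) Rx(roll)).
In Python, from cell import robot, optics gives the robot as it stands.
- The arm moves only by the tool play_rows, never from a script. Its argument "rows" is a list of rows, each a list of 7 numbers: the shift along the tool's x, y, z in cm, then the turn, a rotation vector about the tool's x, y, z in rad, then the opening, from 0 (shut) to 1 (fully open). In form: [[tx, ty, tz, wx, wy, wz, grip], ...]. A call has 1 to 20 rows; each row is the pose to reach, as a shift and turn from the pose commanded when the call began, along the tool's axes at that moment; what a row does not reach only later rows make up. A row lasts 1/10 s, in which the tool goes at most 50 mm and 8.59 degrees, less where a joint would pass 70% of its speed; a pose out of reach is approached as far as the arm can. A call with a gripper value outside its range is refused whole. The fingers move at their own pace and stop on an object; "squeeze" is the grip in N (left out, the last holds). Time passes only in rows, so rows that repeat a pose let the fingers close. It gives the time, the measured TCP pose, the force, the opening and the grip force at its end, in the units of the state.
- robot.observe(): the state, without advancing time (a new reading comes with each control period).
- optics.read_camera(name): name is "scene" or "top"; returns (picture, depth): 420x560x3 uint8, red, green, blue; 420x560 float32, m along the optical axis (not along the pixel's ray), 0 where there is no reading.
- optics.camera_model(name): a dict with "fx", "fy", "cx", "cy" (pixels), "origin" and "rotation" of the camera in the world. Camera axes: x right, y up, looking along -z (the intrinsics and any distortion apply to the point x, -y, -z); pixel columns grow to the right and rows downward; lengths in m; the calibration is good to about 2 mm. A picture is of the moment at which its call begins. camera_model takes no time and is no camera call.
- robot.hand_in(): hands the job in; it is judged then, once.
The state is a dict: "time": time; "qpos": joint angles; "qvel": joint speeds; "joint_efforts": joint torques, N m; "tool_pos": TCP position; "tool_rot": TCP orientation; "contact_force": force on the tool from outside, world axes, zero at the start; "torque": the same for the moment, N m; "opening": finger opening in m; "grip_force": force on a finger pad.
Only numpy, scipy, OpenCV 4.12 (cv2) and the standard library are available. Lean on these libraries where they do the work, as an engineer would, in place of code of your own. Each camera call takes 0.05 s, during which the arm holds its last target. There are 200 camera calls.

TASK

Gather all packs of lane cards, stamped, in the grey output tray. Empty the spring dispenser from the top, one pack at a time: lay the pack flat and squarely in the middle of the stamper's bed, its long side along the bed's, press the pedal right down to its stop and hold it there a moment so that the stamp comes down, then lay the pack flat in the tray. Packs lying loose on the desk were stamped earlier and just go into the tray as well (side by side or on top of one another); leave the pedal up and the other things on the desk where they are.

Things in the scene. Friction and masses are not known exactly. Their poses are not given: they have to be found in the camera images.
- pack_1_mid (a point): One pack of lane cards, a rigid block 88 x 56 x 22 mm, 0.16 kg; this point is its centre (11 mm above its underside). x is along its 56 mm side, y along its 88 mm side, z up. Packs look alike; pack_1, pack_2 and pack_3 start in the dispenser, pack_1 on top.
- pack_2_mid (a point): A pack of lane cards like pack_1 (88 x 56 x 22 mm), number 2 from the top of the dispenser; same point and axes.
- pack_3_mid (a point): A pack of lane cards like pack_1 (88 x 56 x 22 mm), number 3 from the top of the dispenser; same point and axes.
- stray_1_mid (a point): Stray pack of lane cards lying flat on the desk to the far left or far right, same kind, point and axes as pack_1. It was stamped earlier and only goes into the tray. None if absent.
- stray_2_mid (a point): Another stray pack, like stray_1; one or both are there.
- dispenser: Fixed dispenser, base 125 x 92 mm, origin under its centre on the desk. Packs lie flat with the 88 mm side along its x, between four steel corner guides 96 mm high (1.5 mm play); the middle 65 mm of both long sides is open. The top pack stands about 16 mm proud of the guides; grip it across its 56 mm width from above and pull straight up.
- lift_plate (a joint): How far the dispenser's sprung plate is pressed down, m: about 0 when empty and 0.022 more for each pack. It lifts the stack by itself within a second as packs are taken, so the top pack's upper face stays about 112 mm above the desk (some 5 mm more or less).
- bed_top (a point): Centre of the top face of the stamper's bed (black rubber mat 104 x 72 mm, 22 mm above the desk, left half of the stamper seen from the robot). x runs along its 104 mm side, away from the robot; z up. A pack lies on it with its 88 mm side along this x.
- pedal_press (a point): Point on the upper face of the pedal (dark ribbed plate 130 x 70 mm, 140 mm to the right of the bed) where to press straight down; it moves with the pedal. The pedal's hinge is 100 mm beyond it (+x). At rest the point is about 58 mm above the desk, at the stop about 29 mm, and 5 mm nearer the robot. Axes at rest: the stamper's.
- pedal (a joint): Pedal angle, rad: 0 up at rest, 0.30 fully down at its stop. A spring pushes it back; pressing at pedal_press takes about 5 N at first and 5 to 10 N near the stop.
- stamp_head (a joint): Stamp head angle, rad: 0 upright, 1.75 down; driven by the pedal (5.83 times its angle). Hinged 115 mm beyond the bed's centre (bed's +x) at 78 mm height, it stands up to 215 mm above the desk, and swings forward on to the bed; keep the gripper off the bed then. Down, it just touches the pack with its soft pad.
- out_tray: Loose grey output tray, 230 x 130 x 20 mm outside, 4 mm walls and floor, 0.5 kg; origin at the centre of its underside, x along the 230 mm side (away from the robot), y along the 130 mm side, z up. Two packs lie side by side in it with their 88 mm side along its y, at x = +50 and -50 mm, and others on top of them.
- date_stamp: Bystander: small hand stamp standing upright, 30 x 46 x 74 mm, origin under its centre. Leave alone.
- stapler: Bystander: stapler, 151 x 30 x 49 mm, origin under its centre. Leave alone.
- marker: Bystander: marker pen lying down, 135 mm long, origin under its centre. Leave alone.

How it is judged:
On the way, in this order (a step that is already met when the one before it is completed fails the run):
1. pack_1 lies on the bed and the pedal is held at its stop (centre within 15 mm, square within 0.25 rad, pedal beyond 0.27 rad) (horizontal distance between pack_1_mid and bed_top below 0.015 m and z of pack_1_mid in the frame of bed_top between 0.005 and 0.018 m and angle between the y axis of pack_1_mid and the x axis of bed_top, either way round below 0.25 rad and value of joint pedal above 0.27 rad), for 0.2 s.
2. pack_2 lies on the bed and the pedal is held at its stop (centre within 15 mm, square within 0.25 rad, pedal beyond 0.27 rad) (horizontal distance between pack_2_mid and bed_top below 0.015 m and z of pack_2_mid in the frame of bed_top between 0.005 and 0.018 m and angle between the y axis of pack_2_mid and the x axis of bed_top, either way round below 0.25 rad and value of joint pedal above 0.27 rad), for 0.2 s.
3. pack_3 lies on the bed and the pedal is held at its stop (centre within 15 mm, square within 0.25 rad, pedal beyond 0.27 rad) (horizontal distance between pack_3_mid and bed_top below 0.015 m and z of pack_3_mid in the frame of bed_top between 0.005 and 0.018 m and angle between the y axis of pack_3_mid and the x axis of bed_top, either way round below 0.25 rad and value of joint pedal above 0.27 rad), for 0.2 s.
At the end, for the whole second after the job is handed in: Every pack present lies flat (within 0.15 rad) and still inside the output tray, its centre within 100 mm (tray x) and 50 mm (tray y) of the tray's centre, resting on the tray or on other packs; the pedal is up (below 0.05 rad) (x of pack_1_mid in the frame of out_tray between -0.1 and 0.1 m and y of pack_1_mid in the frame of out_tray between -0.05 and 0.05 m and z of pack_1_mid in the frame of out_tray between 0.008 and 0.1 m and angle between each of pack_1_mid, pack_2_mid, pack_3_mid, stray_1_mid, stray_2_mid's own z axis and vertical below 0.15 rad and linear speed of each of pack_1, pack_2, pack_3, stray_1, stray_2, out_tray below 0.02 m/s and x of pack_2_mid in the frame of out_tray between -0.1 and 0.1 m and y of pack_2_mid in the frame of out_tray between -0.05 and 0.05 m and z of pack_2_mid in the frame of out_tray between 0.008 and 0.1 m and x of pack_3_mid in the frame of out_tray between -0.1 and 0.1 m and y of pack_3_mid in the frame of out_tray between -0.05 and 0.05 m and z of pack_3_mid in the frame of out_tray between 0.008 and 0.1 m and x of stray_1_mid in the frame of out_tray between -0.1 and 0.1 m and y of stray_1_mid in the frame of out_tray between -0.05 and 0.05 m and z of stray_1_mid in the frame of out_tray between 0.008 and 0.1 m and x of stray_2_mid in the frame of out_tray between -0.1 and 0.1 m and y of stray_2_mid in the frame of out_tray between -0.05 and 0.05 m and z of stray_2_mid in the frame of out_tray between 0.008 and 0.1 m and value of joint pedal below 0.05 rad); the robot touches nothing.
It fails at once if the date_stamp is knocked away (more than 30 mm) (distance of date_stamp from where it was at the start of the episode above 0.03 m).
It fails at once if the stapler is knocked away (more than 30 mm) (distance of stapler from where it was at the start of the episode above 0.03 m).
It fails at once if the marker is knocked away (more than 30 mm) (distance of marker from where it was at the start of the episode above 0.03 m).
Of stray_1, stray_2 only 1 to 2 are there at a start; the rules pass over those that are not, and their reading is None.
At some moment in a run one of out_tray, stray_1, stray_2 may be knocked a few centimetres aside while the robot is not near it.
Once in a run the grip may slacken for a moment while it holds something.
It also fails if it takes over 210 s, if anything falls off the work surface, if the arm or the gripper's body presses on something with over 40 N, if the wrist force passes 120 N, or if a joint passes its speed limit or range.

## Working session

There is one attempt and no reset: what is moved stays moved. The work goes in short steps, Python scripts to look and compute and a tool call to move; the robot and the scene stay as the last step left them, time stands still between calls to the robot, and variables do not carry over. Pictures are saved under pics/ and viewed, at most 14 in all, crops included, and the job is handed in when it is done.

Besides the shell and the picture viewer there is one more tool, called after "Emit:" in YAML: its name, and indented under it one key for each argument. play_rows: Moves the arm, as the interface text tells. Its arguments: {"type":"object","properties":{"rows":{"type":"array"},"squeeze":{"type":"number"}},"required":["rows"]}

```bash
ls; mkdir -p pics
cat > h.py <<'E'
import numpy as np, cv2
from cell import robot, optics
def grab(n):
    p,d=optics.read_camera(n); return p,d,optics.camera_model(n)
def cloud(d,m):
    v,u=np.mgrid[:d.shape[0],:d.shape[1]]
    P=np.stack([(u-m['cx'])/m['fx']*d,-(v-m['cy'])/m['fy']*d,-d],-1)
    W=P@np.array(m['rotation']).T+np.array(m['origin']); W[d==0]=np.nan; return W
def save(n,p): cv2.imwrite('pics/'+n+'.png',p[:,:,::-1])
E
python3 - <<'E'
from h import *
for n in('scene','top'):
    p,d,m=grab(n); save(n+'0',p); print(m)
    np.save(n+'0.npy',cloud(d,m)); 
print(robot.observe())
E
```

```text
pics
{'fx': 445.0344365427694, 'fy': 445.0344365427694, 'cx': 283.66905787807576, 'cy': 214.45927250728278, 'origin': array([-0.40985229, -0.47360115,  0.97390976]), 'rotation': array([ 0.88611199,  0.00924738, -1.10862925])}Traceback (most recent call last):
  File "<stdin>", line 4, in <module>
  File "h.py", line 8, in cloud
    W=P@np.array(m['rotation']).T+np.array(m['origin']); W[d==0]=np.nan; return W
      ~~~~~~~~~~~~~~~~~~~~~~~~~~~^~~~~~~~~~~~~~~~~~~~~~
ValueError: operands could not be broadcast together with shapes (420,560) (3,)
```

Rotation is roll, pitch, yaw.

```bash
sed -i "s/np.array(m\['rotation'\]).T/Rotation.from_euler('xyz',m['rotation']).as_matrix().T/; 1a from scipy.spatial.transform import Rotation" h.py
python3 - <<'E'
from h import *
for n in('scene','top'):
    p,d,m=grab(n); save(n+'0',p); print({k:v for k,v in m.items()})
    np.save(n+'0.npy',cloud(d,m)); 
print(robot.observe())
E
```

```text
{'fx': 445.0344365427694, 'fy': 445.0344365427694, 'cx': 283.66905787807576, 'cy': 214.45927250728278, 'origin': array([-0.40985229, -0.47360115,  0.97390976]), 'rotation': array([ 0.88611199,  0.00924738, -1.10862925])}
{'fx': 540.9038454697235, 'fy': 540.9038454697235, 'cx': 269.5194564820225, 'cy': 203.25795011048322, 'origin': array([0.21295221, 0.00345708, 1.57752028]), 'rotation': array([ 0.22001525, -0.0038242 , -1.52093924])}
{'time': 0.15, 'qpos': array([ 1.02097041e+00,  3.42554962e-01,  1.52477438e+00,  5.05103739e-05,
        1.27539653e+00, -1.45984942e-01]), 'qvel': array([ 0.00073542, -0.00165512, -0.00211799,  0.0006578 ,  0.00023241,
        0.00046003]), 'joint_efforts': array([ 1.33297035e-03, -4.31470764e+01, -2.44353354e+01,  7.18794856e-02,
        5.38270595e-02, -1.11303250e-04]), 'tool_pos': array([0.20611522, 0.48255091, 0.24321671]), 'tool_rot': array([-3.14047852e+00, -2.12637873e-04,  2.73773683e+00]), 'contact_force': array([ 0.56229643,  0.14454024, -0.16235801]), 'torque': array([ 0.01413734,  0.04302723, -0.02006493]), 'grip_force': 0.0, 'opening': 0.09157195333081716}
```

View pics/scene0.png

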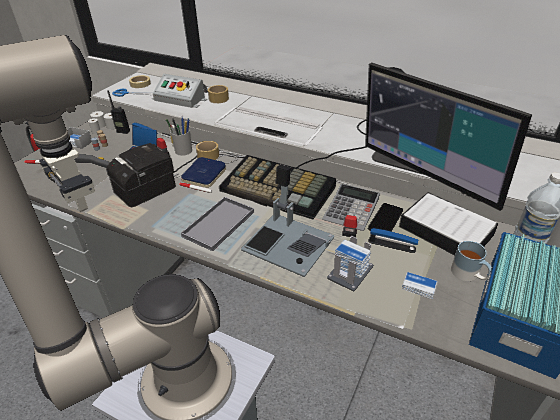

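View pics/top0.png

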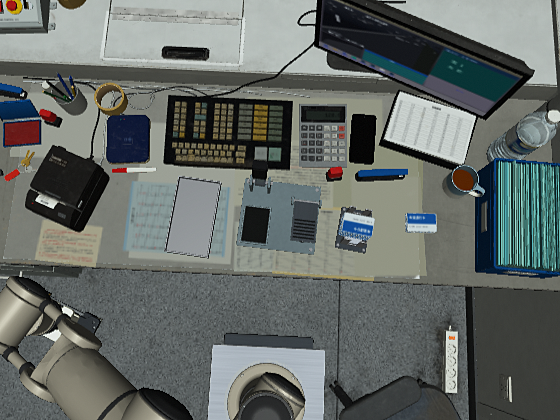

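The top view shows the tray at (193,217), bed (256,225), pedal (304,221), dispenser with pack (355,226), one stray at (422,222), and the stapler and stamp behind the dispenser. The left side shows no stray. Next I measure these.

```bash
cat >> h.py <<'E'
def rect(W,mask,z=None):
    """largest blob of mask -> minAreaRect in world xy: centre, sizes, yaw of long side, median z"""
    n,l,s,c=cv2.connectedComponentsWithStats(mask.astype(np.uint8))
    k=1+np.argmax(s[1:,4]); q=W[(l==k)]; q=q[~np.isnan(q[:,0])]
    (cx,cy),(w,h),a=cv2.minAreaRect((q[:,:2]*1000).astype(np.float32))
    if w<h: w,h,a=h,w,a+90
    a=(np.deg2rad(a)+np.pi/2)%np.pi-np.pi/2
    return np.round([cx/1000,cy/1000,w/1000,h/1000,a,np.median(q[:,2])],4),len(q)
def win(sh,r0,r1,c0,c1):
    m=np.zeros(sh,bool); m[r0:r1,c0:c1]=1; return m
E
python3 - <<'E'
from h import *
W=np.load('top0.npy'); p=cv2.imread('pics/top0.png')[:,:,::-1].astype(int); z=W[...,2]
sh=z.shape; g=p.max(2); sat=p.max(2)-p.min(2)
print('desk z',np.nanmedian(z[225:260,330:335]),np.nanmedian(z[250:260,120:160]))
print('tray',rect(W,win(sh,165,270,155,235)&(z>.012)&(z<.03)))
print('trayfloor',rect(W,win(sh,165,270,155,235)&(z<.012)&(g>120)&(sat<25)))
print('bed',rect(W,win(sh,195,255,238,278)&(g<60)&(z<.03)))
print('stamper base',rect(W,win(sh,175,260,230,325)&(z>.008)&(z<.03)))
print('pedal',rect(W,win(sh,190,255,282,325)&(z>.03)&(z<.075)))
print('pack top',rect(W,win(sh,195,260,330,382)&(z>.105)&(z<.125)))
print('disp',rect(W,win(sh,195,260,330,382)&(z>.08)&(z<.105)))
print('dispbase',rect(W,win(sh,195,260,325,385)&(z>.004)))
print('stray',rect(W,win(sh,195,250,395,445)&(z>.015)&(z<.03)))
print('head',rect(W,win(sh,140,200,235,280)&(z>.1)))
for n,b in dict(stamp=(160,185,322,348),stapler=(160,185,352,412),marker=(163,178,105,160)).items():
    print(n,rect(W,win(sh,*b)&(z>.007)))
cv2.imwrite('pics/crop.png',cv2.resize(p[150:275,150:450,::-1].astype(np.uint8),None,fx=2.6,fy=2.6,interpolation=cv2.INTER_CUBIC))
E
```

```text
desk z 0.003220438589714769 0.0016719331661045889
tray (array([ 0.5127,  0.2383,  0.2319,  0.1307, -0.0934,  0.0201]), 241)
trayfloor (array([0.5158, 0.2377, 0.3198, 0.2399, 0.0635, 0.0022]), 4322)
bed (array([ 0.4966,  0.0538,  0.1038,  0.072 , -0.0726,  0.0231]), 817)
stamper base (array([ 0.5282, -0.014 ,  0.2379,  0.2108,  1.4866,  0.0154]), 3874)
pedal (array([ 0.5112, -0.0851,  0.135 ,  0.089 , -0.1223,  0.0507]), 1005)
pack top (array([ 0.446 , -0.2448,  0.    ,  0.    ,  0.    ,  0.1056]), 1)
disp (array([ 0.4967, -0.2344,  0.0886,  0.0573,  1.4321,  0.0937]), 635)
dispbase (array([ 0.5066, -0.2397,  0.1931,  0.1765,  0.0396,  0.023 ]), 2105)
stray (array([ 0.5255, -0.4305,  0.0894,  0.0563, -1.5274,  0.024 ]), 539)
head (array([0.6111, 0.0454, 0.0402, 0.0398, 1.468 , 0.2202]), 298)
stamp (array([ 0.6725, -0.1753,  0.0769,  0.0687, -1.5423,  0.0193]), 407)
stapler (array([ 0.667 , -0.3193,  0.1692,  0.055 , -1.547 ,  0.0455]), 544)
marker (array([ 0.6456,  0.4277,  0.1385,  0.0223, -1.4511,  0.0148]), 221)
```

View pics/crop.png

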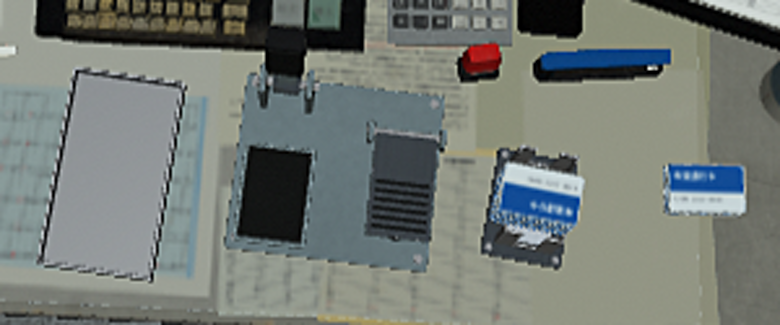

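The crop shows a blue-striped pack on the dispenser (505–580, 165–235). It seems to lie crosswise to the dispenser base, whose bolts sit at (503,157), (573,160), (488,247) and (555,262). A closer look is needed.

Run:
```python
from h import *
p=cv2.imread('pics/scene0.png'); cv2.imwrite('pics/crop2.png',cv2.resize(p[200:310,300:450],None,fx=5,fy=5,interpolation=cv2.INTER_CUBIC))
for n in('top','scene'):
    W=np.load(n+'0.npy');z=W[...,2];m=(z>.03)&(z<.14)&(W[...,0]>.4)&(W[...,0]<.62)&(W[...,1]<-.16)&(W[...,1]>-.32)
    print(n,np.histogram(z[m],bins=np.arange(.03,.14,.005)))
    for a,b in((.085,.1),(.1,.125)):
        try: print(a,rect(W,m&(z>a)&(z<b)))
        except Exception as e: print(e)
```

```text
top (array([ 34,  26,   9,  33,  21,  25,  22,  37,  19,  26,  22,  88, 346,
       227,  33,   1,   0,   0,   0,   0,   0,   0]), array([0.03 , 0.035, 0.04 , 0.045, 0.05 , 0.055, 0.06 , 0.065, 0.07 ,
       0.075, 0.08 , 0.085, 0.09 , 0.095, 0.1  , 0.105, 0.11 , 0.115,
       0.12 , 0.125, 0.13 , 0.135, 0.14 ]))
0.085 (array([ 0.4967, -0.2344,  0.0886,  0.0573,  1.4321,  0.0937]), 606)
0.1 (array([ 0.4563, -0.1979,  0.0098,  0.0014,  0.636 ,  0.1016]), 4)
scene (array([ 44,  40,  43,  44,  36,  49,  43,  42,  39,  69,  81,  90, 385,
       104,   2,   0,   0,   0,   0,   0,   0,   0]), array([0.03 , 0.035, 0.04 , 0.045, 0.05 , 0.055, 0.06 , 0.065, 0.07 ,
       0.075, 0.08 , 0.085, 0.09 , 0.095, 0.1  , 0.105, 0.11 , 0.115,
       0.12 , 0.125, 0.13 , 0.135, 0.14 ]))
0.085 (array([ 0.4928, -0.2325,  0.103 ,  0.089 , -0.1646,  0.0928]), 579)
0.1 (array([ 0.4413, -0.2437,  0.    ,  0.    ,  0.    ,  0.1019]), 1)
```

View pics/crop2.png

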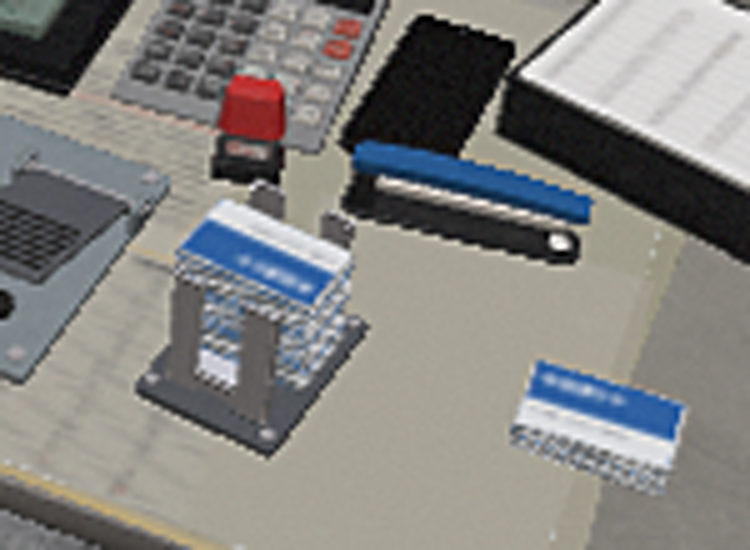

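```bash
cat >> h.py <<'E'
def ray(m,u,v,z):
    R=Rotation.from_euler('xyz',m['rotation']).as_matrix(); o=np.array(m['origin'])
    d=R@[(u-m['cx'])/m['fx'],-(v-m['cy'])/m['fy'],-1]; return o+d*(z-o[2])/d[2]
E
python3 - <<'E'
from h import *
m=optics.camera_model('scene'); t=optics.camera_model('top')
s=lambda u,v,z:np.round(ray(m,300+u/5,200+v/5,z),3)
print('base',[s(u,v,.01) for u,v in((137,388),(268,447),(368,325))])
tt=lambda u,v,z:np.round(ray(t,150+u/2.6,150+v/2.6,z),3)
print('base bolts top',[tt(u,v,.01) for u,v in((503,157),(573,160),(555,262),(488,247))])
print('pack corners scene',[s(u,v,.094) for u,v in((175,262),(220,200),(352,260),(318,305))])
print('near guide feet',[s(u,v,.01) for u,v in((185,382),(258,418))])
print('far guide tops z.096',[s(u,v,.096) for u,v in((265,185),(335,215))])
W=np.load('scene0.npy')
for u,v in((265,195),(335,230),(185,330),(260,360),(215,365)): print(u,v,W[200+v//5,300+u//5].round(3))
E
```

```text
base [array([ 0.438, -0.184,  0.01 ]), array([ 0.429, -0.267,  0.01 ]), array([ 0.546, -0.289,  0.01 ])]
base bolts top [array([ 0.553, -0.205,  0.01 ]), array([ 0.553, -0.285,  0.01 ]), array([ 0.436, -0.266,  0.01 ]), array([ 0.449, -0.19 ,  0.01 ])]
pack corners scene [array([ 0.463, -0.192,  0.094]), array([ 0.522, -0.197,  0.094]), array([ 0.508, -0.281,  0.094]), array([ 0.465, -0.275,  0.094])]
near guide feet [array([ 0.455, -0.207,  0.01 ]), array([ 0.447, -0.255,  0.01 ])]
far guide tops z.096 [array([ 0.544, -0.216,  0.096]), array([ 0.537, -0.261,  0.096])]
265 195 [ 0.546 -0.217  0.087]
335 230 [ 0.539 -0.262  0.083]
185 330 [ 0.451 -0.205  0.057]
260 360 [ 0.441 -0.253  0.063]
215 365 [ 0.459 -0.223  0.027]
```

The base is 119 mm along world x, so the dispenser's x runs along world x. The top pack lies across it, with its upper face at about 93 mm. I'll treat it like any other top pack (stamping an already stamped pack does no harm) and grip its 56 mm width along dispenser x.

```bash
cat >> h.py <<'E'
def plan(*ts):
    s=robot.observe(); p=s['tool_pos']; R=Rotation.from_euler('xyz',s['tool_rot']); y0=s['tool_rot'][2]
    print('t',round(s['time'],2),'at',p.round(4),s['tool_rot'].round(3))
    for x,y,z,yaw in ts:
        dw=(R.inv()*Rotation.from_euler('xyz',[np.pi,0,yaw])).as_rotvec()
        d=R.inv().apply(np.array([x,y,z])-p)*100
        print((x,y,z,yaw),'->',d.round(2),dw.round(3),'rows',max(np.linalg.norm(d)/5,np.linalg.norm(dw)/.15).round(1))
E
python3 - <<'E'
from h import *
plan((.497,-.234,.22,1.432),(.497,-.234,.12,1.432))
# stack colour check: lowest stack-coloured points in the dispenser
p=cv2.imread('pics/scene0.png').astype(int); W=np.load('scene0.npy'); 
m=(W[...,1]<-.19)&(W[...,1]>-.28)&(W[...,0]>.44)&(W[...,0]<.54)&(W[...,2]>.0)&(p.max(2)>150)
z=np.sort(W[...,2][m]); print('bright stack z',z[:12].round(3), np.histogram(z,np.arange(0,.11,.01))[0])
E
```

```text
t 0.15 at [0.2061 0.4826 0.2432] [-3.14  -0.     2.738]
(0.497, -0.234, 0.22, 1.432) -> [-54.91 -54.46   2.37] [-1.000e-03  1.000e-03  1.306e+00] rows 15.5
(0.497, -0.234, 0.12, 1.432) -> [-54.91 -54.45  12.37] [-1.000e-03  1.000e-03  1.306e+00] rows 15.7
bright stack z [0.    0.001 0.001 0.001 0.001 0.002 0.002 0.002 0.002 0.002 0.002 0.002] [ 25   0  44  24  16  24  23  31  42 406]
```

Emit:
play_rows:
  rows:
    - [-54.9, -54.5, 2.4, 0, 0, 1.306, 1]
    - [-54.9, -54.5, 2.4, 0, 0, 1.306, 1]
    - [-54.9, -54.5, 2.4, 0, 0, 1.306, 1]
    - [-54.9, -54.5, 2.4, 0, 0, 1.306, 1]
    - [-54.9, -54.5, 2.4, 0, 0, 1.306, 1]
    - [-54.9, -54.5, 2.4, 0, 0, 1.306, 1]
    - [-54.9, -54.5, 2.4, 0, 0, 1.306, 1]
    - [-54.9, -54.5, 2.4, 0, 0, 1.306, 1]
    - [-54.9, -54.5, 2.4, 0, 0, 1.306, 1]
    - [-54.9, -54.5, 2.4, 0, 0, 1.306, 1]
    - [-54.9, -54.5, 2.4, 0, 0, 1.306, 1]
    - [-54.9, -54.5, 2.4, 0, 0, 1.306, 1]
    - [-54.9, -54.5, 2.4, 0, 0, 1.306, 1]
    - [-54.9, -54.5, 2.4, 0, 0, 1.306, 1]
    - [-54.9, -54.5, 2.4, 0, 0, 1.306, 1]
    - [-54.9, -54.5, 2.4, 0, 0, 1.306, 1]
    - [-54.9, -54.5, 2.4, 0, 0, 1.306, 1]
    - [-54.9, -54.5, 2.4, 0, 0, 1.306, 1]
  squeeze: 20

```text
time: 1.95
tool_pos: [0.4965, -0.2339, 0.219]
tool_rot: [-3.14, -0.001, 1.431]
contact_force: [0.7, -0.0, 0.1]
opening: 0.0919
grip_force: 0.0
```

Run:
```python
from h import *
a,d,m=grab('scene'); W=cloud(d,m); np.save('s1.npy',W); 
b,d2,m2=grab('top'); save('top1',b); save('scene1',a)
c1=cv2.resize(a[205:290,310:400],(800,756),interpolation=cv2.INTER_CUBIC)[:580]
c2=cv2.resize(b[150:280,0:180],None,fx=2.2,fy=2.2)
save('c3',cv2.resize(np.hstack([cv2.resize(c1,(400,290)),cv2.resize(b[100:280,0:250],(400,290))]),(800,290)))
```

```text
(no output)
```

View pics/c3.png

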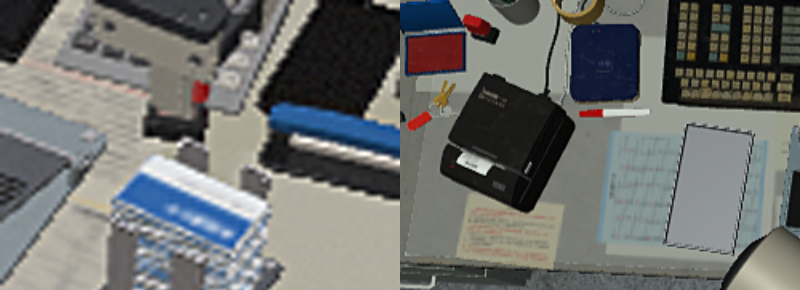

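No stray on the left, and the crosswise pack is still on top, below the gripper. Next: descend with the tips inside the gap between the guides, then grip.

Emit:
play_rows:
  rows:
    - [0, 0, 4, 0, 0, 0, 1]
    - [0, 0, 8, 0, 0, 0, 1]
    - [0, 0, 10, 0, 0, 0, 1]
    - [0, 0, 11, 0, 0, 0, 1]
    - [0, 0, 11.5, 0, 0, 0, 1]
    - [0, 0, 12, 0, 0, 0, 1]
    - [0, 0, 12.5, 0, 0, 0, 1]
    - [0, 0, 12.5, 0, 0, 0, 1]

```text
time: 2.85
tool_pos: [0.4974, -0.2335, 0.095]
tool_rot: [3.141, -0.001, 1.432]
contact_force: [1.9, 5.6, -0.9]
opening: 0.0921
grip_force: 2.7
```

Emit:
play_rows:
  rows:
    - [0, 0, 0, 0, 0, 0, 0.3]
    - [0, 0, 0, 0, 0, 0, 0.3]
    - [0, 0, 0, 0, 0, 0, 0.3]
    - [0, 0, 0, 0, 0, 0, 0.3]
    - [0, 0, 0, 0, 0, 0, 0.3]
    - [0, 0, 0, 0, 0, 0, 0.3]

```text
time: 3.45
tool_pos: [0.4971, -0.2346, 0.0951]
tool_rot: [3.141, 0.001, 1.432]
contact_force: [-0.6, 0.8, 0.1]
opening: 0.0556
grip_force: 20.0
```

Emit:
play_rows:
  rows:
    - [0, 0, -1, 0, 0, 0, 0.3]
    - [0, 0, -2, 0, 0, 0, 0.3]
    - [0, 0, -4, 0, 0, 0, 0.3]
    - [0, 0, -6, 0, 0, 0, 0.3]
    - [0, 0, -9, 0, 0, 0, 0.3]
    - [0, 0, -10, 0, 0, 0, 0.3]
  squeeze: 30

```text
time: 4.05
tool_pos: [0.4984, -0.2351, 0.1986]
tool_rot: [3.136, 0.003, 1.432]
contact_force: [0.1, 0.0, -1.6]
opening: 0.0558
grip_force: 30.0
```

Run:
```python
from h import *
plan((.497,.054,.16,3.06),(.497,.054,.06,3.06))
a,d,m=grab('scene'); save('s2',a); save('c4',cv2.resize(a[170:310,290:450],(640,560),interpolation=cv2.INTER_CUBIC))
```

```text
t 4.05 at [ 0.4984 -0.2351  0.1986] [3.136e+00 3.000e-03 1.432e+00]
(0.497, 0.054, 0.16, 3.06) -> [28.62 -4.16  3.75] [ 0.002  0.007 -1.628] rows 10.9
(0.497, 0.054, 0.06, 3.06) -> [28.65 -4.22 13.75] [ 0.002  0.007 -1.628] rows 10.9
```

View pics/c4.png

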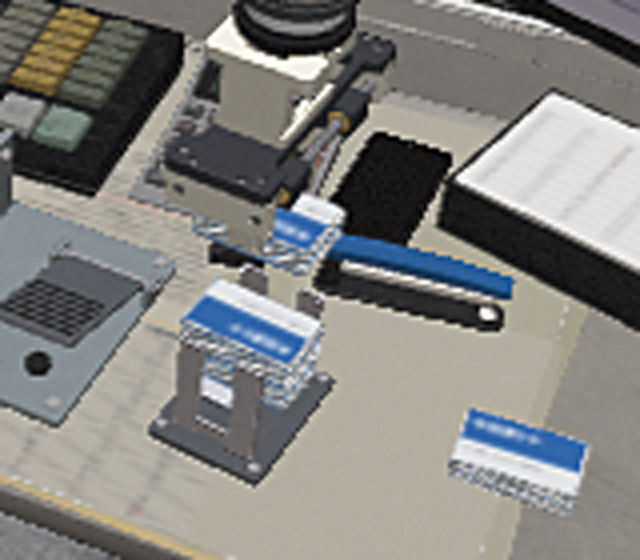

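The picture shows the pack held, and the next one has risen in the dispenser (260,325), also crosswise. Now to the bed.

Emit:
play_rows:
  rows:
    - [28.6, -4.2, 3.5, 0, 0, -1.628, 0.3]
    - [28.6, -4.2, 3.5, 0, 0, -1.628, 0.3]
    - [28.6, -4.2, 3.5, 0, 0, -1.628, 0.3]
    - [28.6, -4.2, 3.5, 0, 0, -1.628, 0.3]
    - [28.6, -4.2, 3.5, 0, 0, -1.628, 0.3]
    - [28.6, -4.2, 3.5, 0, 0, -1.628, 0.3]
    - [28.6, -4.2, 3.5, 0, 0, -1.628, 0.3]
    - [28.6, -4.2, 3.5, 0, 0, -1.628, 0.3]
    - [28.6, -4.2, 3.5, 0, 0, -1.628, 0.3]
    - [28.6, -4.2, 3.5, 0, 0, -1.628, 0.3]
    - [28.6, -4.2, 3.5, 0, 0, -1.628, 0.3]
    - [28.6, -4.2, 3.5, 0, 0, -1.628, 0.3]
    - [28.6, -4.2, 3.5, 0, 0, -1.628, 0.3]

```text
time: 5.4
tool_pos: [0.4948, 0.055, 0.1592]
tool_rot: [3.142, -0.001, 3.056]
contact_force: [0.7, 1.0, -2.3]
opening: 0.0557
grip_force: 30.0
```

Run:
```python
from h import *
plan((.4966,.0538,.05,3.062),(.4966,.0538,.047,3.062))
a,d,m=grab('scene'); W=cloud(d,m); z=W[...,2]
print(np.array(robot.observe()['opening']))
mm=(W[...,0]<.60)&(W[...,0]>.40)&(abs(W[...,1]-.054)<.06)&(z>.08)&(z<.165)
sat=a.max(2).astype(int)-a.min(2); 
q=W[mm&(a[...,2]>150)]; print(len(q),q.min(0),q.max(0))
save('c5',cv2.resize(a[150:270,220:400],(720,480),interpolation=cv2.INTER_CUBIC))
```

```text
t 5.4 at [0.4948 0.055  0.1592] [ 3.142e+00 -1.000e-03  3.056e+00]
(0.4966, 0.0538, 0.05, 3.062) -> [-0.2  -0.1  10.92] [ 0.    -0.001 -0.006] rows 2.2
(0.4966, 0.0538, 0.047, 3.062) -> [-0.2  -0.1  11.22] [ 0.    -0.001 -0.006] rows 2.2
0.055338655122662755
298 [0.44371789 0.01574168 0.08467898] [0.59968939 0.09779181 0.16293728]
```

View pics/c5.png

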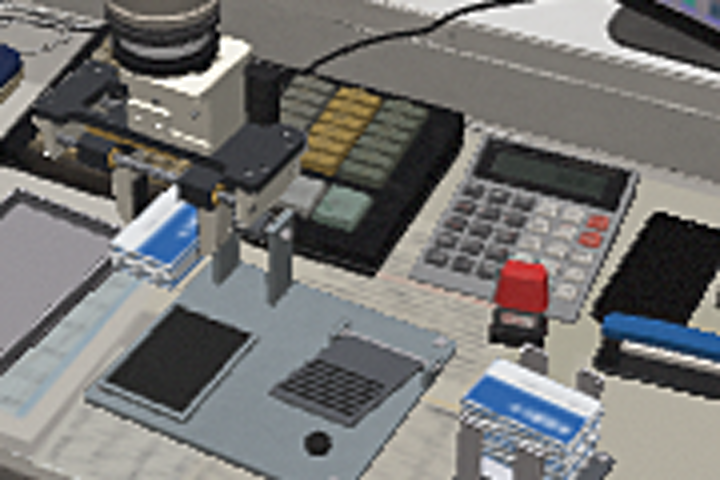

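The pack is held square above the bed. Lower it.

Emit:
play_rows:
  rows:
    - [-0.2, -0.1, 4, 0, 0, 0, 0.3]
    - [-0.2, -0.1, 8, 0, 0, 0, 0.3]
    - [-0.2, -0.1, 9.5, 0, 0, 0, 0.3]
    - [-0.2, -0.1, 10.2, 0, 0, 0, 0.3]
    - [-0.2, -0.1, 10.6, 0, 0, 0, 0.3]
    - [-0.2, -0.1, 10.9, 0, 0, 0, 0.3]
    - [-0.2, -0.1, 11, 0, 0, 0, 0.3]
    - [-0.2, -0.1, 11, 0, 0, 0, 0.3]

```text
time: 6.25
tool_pos: [0.4973, 0.0538, 0.0503]
tool_rot: [3.141, 0.001, 3.06]
contact_force: [-0.7, -0.6, -1.5]
opening: 0.0553
grip_force: 30.0
```

Emit:
play_rows:
  rows:
    - [0, 0, 0.15, 0, 0, 0, 0.3]
    - [0, 0, 0.3, 0, 0, 0, 0.3]
    - [0, 0, 0.3, 0, 0, 0, 0.3]

```text
time: 6.55
tool_pos: [0.4972, 0.0538, 0.047]
tool_rot: [3.142, 0.001, 3.06]
contact_force: [0.6, 0.7, 1.3]
opening: 0.0557
grip_force: 30.0
```

Emit:
play_rows:
  rows:
    - [0, 0, 0, 0, 0, 0, 0.75]
    - [0, 0, 0, 0, 0, 0, 0.75]
    - [0, 0, 0, 0, 0, 0, 0.75]
    - [0, 0, 0, 0, 0, 0, 0.75]
    - [0, 0, -2, 0, 0, 0, 0.75]
    - [0, 0, -6, 0, 0, 0, 0.75]
    - [0, 0, -10, 0, 0, 0, 0.75]

```text
time: 7.25
tool_pos: [0.4963, 0.0538, 0.1474]
tool_rot: [3.142, -0.002, 3.06]
contact_force: [0.6, 0.6, -0.2]
opening: 0.069
grip_force: 0.0
```

Run:
```python
from h import *
plan((.48,-.087,.13,1.49),(.48,-.087,.08,1.49))
W=np.load('top0.npy');z=W[...,2]
m=win(z.shape,190,255,282,325)&(z>.03)&(z<.075); q=W[m]
for x in np.arange(.43,.59,.02):
    s=q[abs(q[:,0]-x)<.01]; 
    if len(s): print(x.round(2),len(s),s[:,1].min().round(3),s[:,1].max().round(3),np.median(s[:,2]).round(3))
```

```text
t 7.25 at [0.4963 0.0538 0.1474] [ 3.142e+00 -2.000e-03  3.060e+00]
(0.48, -0.087, 0.13, 1.49) -> [  0.47 -14.17   1.74] [-0.002 -0.002  1.57 ] rows 10.5
(0.48, -0.087, 0.08, 1.49) -> [  0.46 -14.17   6.74] [-0.002 -0.002  1.57 ] rows 10.5
0.45 124 -0.119 -0.048 0.067
0.47 162 -0.119 -0.05 0.062
0.49 161 -0.122 -0.052 0.056
0.51 152 -0.122 -0.053 0.05
0.53 152 -0.124 -0.055 0.043
0.55 146 -0.133 -0.051 0.037
0.57 106 -0.136 -0.048 0.034
```

Emit:
play_rows:
  rows:
    - [0.4, -14.1, 1.7, 0, 0, 1.57, 0]
    - [0.4, -14.1, 1.7, 0, 0, 1.57, 0]
    - [0.4, -14.1, 1.7, 0, 0, 1.57, 0]
    - [0.4, -14.1, 1.7, 0, 0, 1.57, 0]
    - [0.4, -14.1, 1.7, 0, 0, 1.57, 0]
    - [0.4, -14.1, 1.7, 0, 0, 1.57, 0]
    - [0.4, -14.1, 1.7, 0, 0, 1.57, 0]
    - [0.4, -14.1, 1.7, 0, 0, 1.57, 0]
    - [0.4, -14.1, 1.7, 0, 0, 1.57, 0]
    - [0.4, -14.1, 1.7, 0, 0, 1.57, 0]
    - [0.4, -14.1, 1.7, 0, 0, 1.57, 0]
    - [0.4, -14.1, 1.7, 0, 0, 1.57, 0]

```text
time: 8.45
tool_pos: [0.4814, -0.0864, 0.1297]
tool_rot: [-3.141, -0.0, 1.489]
contact_force: [1.1, 0.3, -0.6]
opening: 0.0005
grip_force: 0.0
```

```bash
cat >> h.py <<'E'
def bedpack():
    for n in('top','scene'):
        a,d,m=grab(n); W=cloud(d,m); z=W[...,2]
        mk=(z>.037)&(z<.06)&(abs(W[...,0]-.497)<.075)&(abs(W[...,1]-.054)<.06)
        print(n,'bed pack',rect(W,mk) if mk.any() else None)
    return a
E
python3 - <<'E'
from h import *
save('s3',bedpack()); plan((.482,-.086,.079,1.49),(.482,-.086,.046,1.49))
E
```

```text
top bed pack (array([ 0.4958,  0.0517,  0.0884,  0.0557, -0.0869,  0.046 ]), 572)
scene bed pack (array([ 0.4924,  0.0529,  0.0891,  0.0581, -0.078 ,  0.0452]), 371)
t 8.55 at [ 0.4814 -0.0864  0.1297] [-3.142 -0.     1.492]
(0.482, -0.086, 0.079, 1.49) -> [0.04 0.06 5.07] [-0.    -0.     0.002] rows 1.0
(0.482, -0.086, 0.046, 1.49) -> [0.04 0.06 8.37] [-0.    -0.     0.002] rows 1.7
```

Pack centred to 2 mm. Press the pedal.

Emit:
play_rows:
  rows:
    - [0, 0, 3, 0, 0, 0, 0]
    - [0, 0, 5, 0, 0, 0, 0]
    - [0, 0, 6, 0, 0, 0, 0]
    - [0, 0, 7, 0, 0, 0, 0]
    - [0, 0, 7.7, 0, 0, 0, 0]
    - [0, 0, 8, 0, 0, 0, 0]
    - [0, 0, 8.2, 0, 0, 0, 0]
    - [0, 0, 8.3, 0, 0, 0, 0]
    - [0, 0, 8.3, 0, 0, 0, 0]
    - [0, 0, 8.3, 0, 0, 0, 0]

```text
time: 9.55
tool_pos: [0.4802, -0.0861, 0.0472]
tool_rot: [-3.139, -0.0, 1.491]
contact_force: [-6.5, 0.1, 9.3]
opening: 0.0004
grip_force: 4.5
```

Emit:
play_rows:
  rows:
    - [0, 0, 0.1, 0, 0, 0, 0]
    - [0, 0, 0.2, 0, 0, 0, 0]
    - [0, 0, 0.3, 0, 0, 0, 0]
    - [0, 0, 0.3, 0, 0, 0, 0]
    - [0, 0, 0.3, 0, 0, 0, 0]
    - [0, 0, 0.3, 0, 0, 0, 0]

```text
time: 10.15
tool_pos: [0.4802, -0.0861, 0.0458]
tool_rot: [-3.14, -0.0, 1.492]
contact_force: [-10.1, 1.8, 24.6]
opening: 0.0005
grip_force: 12.5
```

Run:
```python
from h import *
a,d,m=grab('scene'); save('c6',cv2.resize(a[150:270,220:400],(720,480),interpolation=cv2.INTER_CUBIC)); print(robot.observe()['contact_force'])
```

```text
[-10.86966208   2.4111239   24.67791124]
```

View pics/c6.png

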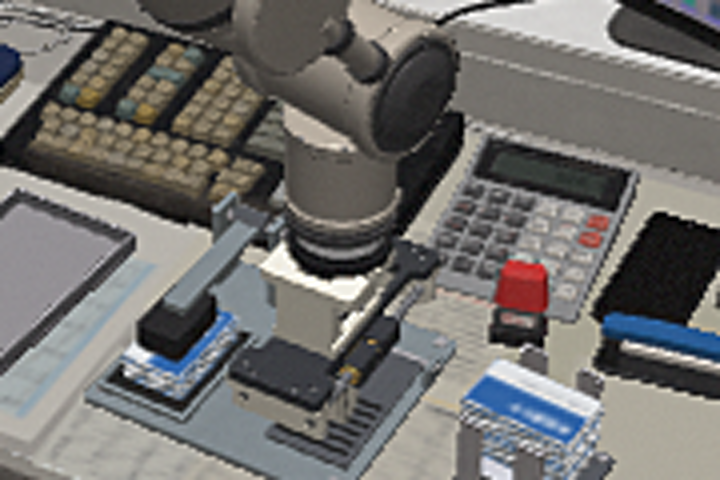

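The force rose to 24 N, so the pedal is at its stop, and the stamp head is down on the pack. Release and return to the bed.

Emit:
play_rows:
  rows:
    - [0, 0, -1, 0, 0, 0, 0]
    - [0, 0, -3, 0, 0, 0, 0]
    - [0, 0, -6, 0, 0, 0, 0]
    - [0, 0, -10, 0, 0, 0, 0.5]
    - [1.5, 14, -10, 0, 0, -1.57, 0.8]
    - [1.5, 14, -10, 0, 0, -1.57, 0.8]
    - [1.5, 14, -10, 0, 0, -1.57, 0.8]
    - [1.5, 14, -10, 0, 0, -1.57, 0.8]
    - [1.5, 14, -10, 0, 0, -1.57, 0.8]
    - [1.5, 14, -10, 0, 0, -1.57, 0.8]
    - [1.5, 14, -10, 0, 0, -1.57, 0.8]
    - [1.5, 14, -10, 0, 0, -1.57, 0.8]
    - [1.5, 14, -10, 0, 0, -1.57, 0.8]
    - [1.5, 14, -10, 0, 0, -1.57, 0.8]
    - [1.5, 14, -10, 0, 0, -1.57, 0.8]
    - [1.5, 14, -10, 0, 0, -1.57, 0.8]

```text
time: 11.8
tool_pos: [0.6223, -0.0828, 0.144]
tool_rot: [3.142, 0.0, 3.061]
contact_force: [0.4, -0.5, -0.7]
opening: 0.0735
grip_force: 0.0
```

Run:
```python
from h import *
plan((.4955,.0525,.047,3.06))
```

```text
t 11.8 at [ 0.6223 -0.0828  0.144 ] [3.142 0.    3.061]
(0.4955, 0.0525, 0.047, 3.06) -> [13.72 12.46  9.69] [0.    0.    0.001] rows 4.2
```

Swapped axes in that move. Nothing was touched; move out along x first, then across.

Emit:
play_rows:
  rows:
    - [5, 0, 0, 0, 0, 0, 0.8]
    - [10, 0, 0, 0, 0, 0, 0.8]
    - [13.7, 0, 0, 0, 0, 0, 0.8]
    - [13.7, 5, 0, 0, 0, 0, 0.8]
    - [13.7, 10, 0, 0, 0, 0, 0.8]
    - [13.7, 12.5, 0, 0, 0, 0, 0.8]
    - [13.7, 12.5, 5, 0, 0, 0, 0.8]
    - [13.7, 12.5, 8, 0, 0, 0, 0.8]
    - [13.7, 12.5, 9, 0, 0, 0, 0.8]
    - [13.7, 12.5, 9.7, 0, 0, 0, 0.8]
    - [13.7, 12.5, 9.7, 0, 0, 0, 0.8]
    - [13.7, 12.5, 9.7, 0, 0, 0, 0.3]
    - [13.7, 12.5, 9.7, 0, 0, 0, 0.3]
    - [13.7, 12.5, 9.7, 0, 0, 0, 0.3]
    - [13.7, 12.5, 9.7, 0, 0, 0, 0.3]

```text
time: 13.3
tool_pos: [0.4965, 0.053, 0.0477]
tool_rot: [3.141, 0.002, 3.06]
contact_force: [-0.7, -0.0, 6.2]
opening: 0.0554
grip_force: 30.0
```

Emit:
play_rows:
  rows:
    - [0, 0, -1, 0, 0, 0, 0.3]
    - [0, 0, -4, 0, 0, 0, 0.3]
    - [0, 0, -8, 0, 0, 0, 0.3]
    - [0, 0, -10, 0, 0, 0, 0.3]
    - [0, 0, -10, 0, 0, 0, 0.3]

```text
time: 13.8
tool_pos: [0.4975, 0.053, 0.15]
tool_rot: [3.141, 0.006, 3.06]
contact_force: [-1.0, 0.4, -2.3]
opening: 0.0556
grip_force: 30.0
```

```bash
cat >> h.py <<'E'
def tray():
    a,d,m=grab('top'); W=cloud(d,m); z=W[...,2]
    mk=(abs(W[...,0]-.51)<.15)&(abs(W[...,1]-.26)<.13)&(z>.012)&(z<.028)
    print('tray',rect(W,mk)); return a,W
E
python3 - <<'E'
from h import *
a,W=tray(); save('t4',a)
c,s=np.cos(-.0934),np.sin(-.0934)
for k in(.05,-.05): plan((.5127+k*c,.2383+k*s,.14,1.477),(.5127+k*c,.2383+k*s,.045,1.477))
print(robot.observe()['opening'])
E
```

```text
tray (array([ 0.5127,  0.2395,  0.2317,  0.1306, -0.0894,  0.0193]), 315)
t 13.85 at [0.4963 0.053  0.1479] [3.141e+00 3.000e-03 3.060e+00]
(np.float64(0.5624820694966117), np.float64(0.23363678687657063), 0.14, 1.477) -> [-5.12 18.54  0.81] [0.002 0.002 1.583] rows 10.6
(np.float64(0.5624820694966117), np.float64(0.23363678687657063), 0.045, 1.477) -> [-5.09 18.54 10.31] [0.002 0.002 1.583] rows 10.6
t 13.85 at [0.4963 0.053  0.1479] [3.141e+00 3.000e-03 3.060e+00]
(np.float64(0.46291793050338836), np.float64(0.2429632131234294), 0.14, 1.477) -> [ 4.88 18.66  0.78] [0.002 0.002 1.583] rows 10.6
(np.float64(0.46291793050338836), np.float64(0.2429632131234294), 0.045, 1.477) -> [ 4.91 18.66 10.28] [0.002 0.002 1.583] rows 10.6
0.05530352798644169
```

Emit:
play_rows:
  rows:
    - [0, 5, 0, 0, 0, 0, 0.3]
    - [0, 10, 0, 0, 0, 0, 0.3]
    - [0, 15, 0, 0, 0, 0, 0.3]
    - [-5.1, 18.6, 0, 0, 0, 1.58, 0.3]
    - [-5.1, 18.6, 0, 0, 0, 1.58, 0.3]
    - [-5.1, 18.6, 0, 0, 0, 1.58, 0.3]
    - [-5.1, 18.6, 0, 0, 0, 1.58, 0.3]
    - [-5.1, 18.6, 0, 0, 0, 1.58, 0.3]
    - [-5.1, 18.6, 0, 0, 0, 1.58, 0.3]
    - [-5.1, 18.6, 0, 0, 0, 1.58, 0.3]
    - [-5.1, 18.6, 0, 0, 0, 1.58, 0.3]
    - [-5.1, 18.6, 0, 0, 0, 1.58, 0.3]
    - [-5.1, 18.6, 0, 0, 0, 1.58, 0.3]
    - [-5.1, 18.6, 0, 0, 0, 1.58, 0.3]
    - [-5.1, 18.6, 0, 0, 0, 1.58, 0.3]

```text
time: 15.35
tool_pos: [0.5609, 0.2339, 0.1446]
tool_rot: [-3.138, 0.001, 1.479]
contact_force: [-0.7, -0.6, -1.3]
opening: 0.0554
grip_force: 30.0
```

Emit:
play_rows:
  rows:
    - [0, 0, 4, 0, 0, 0, 0.3]
    - [0, 0, 8, 0, 0, 0, 0.3]
    - [0, 0, 10, 0, 0, 0, 0.3]
    - [0, 0, 11, 0, 0, 0, 0.3]
    - [0, 0, 11.5, 0, 0, 0, 0.3]
    - [0, 0, 11.7, 0, 0, 0, 0.3]
    - [0, 0, 11.8, 0, 0, 0, 0.3]

```text
time: 16.05
tool_pos: [0.5624, 0.2344, 0.0298]
tool_rot: [3.14, -0.001, 1.48]
contact_force: [-1.6, -1.1, 4.7]
opening: 0.0555
grip_force: 30.0
```

Contact with the floor. Release and rise.

Emit:
play_rows:
  rows:
    - [0, 0, 0, 0, 0, 0, 0.75]
    - [0, 0, 0, 0, 0, 0, 0.75]
    - [0, 0, 0, 0, 0, 0, 0.75]
    - [0, 0, 0, 0, 0, 0, 0.75]
    - [0, 0, -3, 0, 0, 0, 0.75]
    - [0, 0, -8, 0, 0, 0, 0.75]
    - [0, 0, -13, 0, 0, 0, 0.75]
    - [0, 0, -18, 0, 0, 0, 1]
    - [0, 0, -18, 0, 0, 0, 1]

```text
time: 16.95
tool_pos: [0.5652, 0.2353, 0.2171]
tool_rot: [3.128, -0.005, 1.48]
contact_force: [-0.3, 0.0, 0.0]
opening: 0.0801
grip_force: 0.0
```

```bash
cat >> h.py <<'E'
def look():
    a,d,m=grab('top'); W=cloud(d,m); z=W[...,2]; x,y=W[...,0],W[...,1]
    bl=(a[...,2]>130)|(a.min(2)>140)
    mk=(abs(x-.50)<.08)&(abs(y+.235)<.07)&(z>.08)&(z<.13); print('disp',rect(W,mk) if mk.sum()>50 else None)
    mk=(abs(x-.52)<.12)&(y<-.35)&(y>-.55)&(z>.012)&(z<.035); print('stray',rect(W,mk) if mk.any() else None)
    return a,W
E
python3 - <<'E'
from h import *
a,W=look(); save('t5',a)
plan((.497,-.234,.2,1.432))
E
```

```text
disp (array([ 0.4972, -0.2347,  0.0886,  0.057 ,  1.4265,  0.0942]), 636)
stray (array([ 0.5263, -0.4307,  0.0898,  0.0563, -1.5486,  0.0244]), 589)
t 17.0 at [0.5636 0.2348 0.2131] [ 3.133e+00 -3.000e-03  1.480e+00]
(0.497, -0.234, 0.2, 1.432) -> [-47.29  -2.39   1.14] [ 0.008 -0.003  0.048] rows 9.5
```

Emit:
play_rows:
  rows:
    - [0, -5, 0, 0, 0, 0.05, 1]
    - [0, -9, 0, 0, 0, 0.05, 1]
    - [-5, -10, 0, 0, 0, 0.05, 1]
    - [-10, -10, 0, 0, 0, 0.05, 1]
    - [-15, -10, 0, 0, 0, 0.05, 1]
    - [-20, -10, 0, 0, 0, 0.05, 1]
    - [-25, -10, 0, 0, 0, 0.05, 1]
    - [-30, -10, 0, 0, 0, 0.05, 1]
    - [-35, -8, 0, 0, 0, 0.05, 1]
    - [-40, -5, 1, 0, 0, 0.05, 1]
    - [-45, -2.4, 1, 0, 0, 0.05, 1]
    - [-47.3, -2.4, 1, 0, 0, 0.05, 1]
    - [-47.3, -2.4, 1, 0, 0, 0.05, 1]

```text
time: 18.3
tool_pos: [0.4948, -0.2391, 0.1965]
tool_rot: [-3.14, 0.0, 1.425]
contact_force: [-0.0, 0.6, 0.0]
opening: 0.0917
grip_force: 0.0
```

Run:
```python
from h import *
plan((.4972,-.2347,.094,1.43))
```

```text
t 18.3 at [ 0.4948 -0.2391  0.1965] [-3.14   0.     1.425]
(0.4972, -0.2347, 0.094, 1.43) -> [ 0.47  0.19 10.25] [-0.002  0.    -0.005] rows 2.1
```

Emit:
play_rows:
  rows:
    - [0.5, 0.2, 0, 0, 0, 0, 1]
    - [0.5, 0.2, 4, 0, 0, 0, 1]
    - [0.5, 0.2, 7, 0, 0, 0, 1]
    - [0.5, 0.2, 8.5, 0, 0, 0, 1]
    - [0.5, 0.2, 9.2, 0, 0, 0, 1]
    - [0.5, 0.2, 9.8, 0, 0, 0, 1]
    - [0.5, 0.2, 10.2, 0, 0, 0, 1]
    - [0.5, 0.2, 10.2, 0, 0, 0, 0.3]
    - [0.5, 0.2, 10.2, 0, 0, 0, 0.3]
    - [0.5, 0.2, 10.2, 0, 0, 0, 0.3]
    - [0.5, 0.2, 10.2, 0, 0, 0, 0.3]
    - [0.5, 0.2, 10.2, 0, 0, 0, 0.3]

```text
time: 19.5
tool_pos: [0.5005, -0.2312, 0.0978]
tool_rot: [3.134, 0.005, 1.431]
contact_force: [4.0, -10.3, -0.9]
opening: 0.0566
grip_force: 5.0
```

Emit:
play_rows:
  rows:
    - [0, 0, -1, 0, 0, 0, 0.3]
    - [0, 0, -2, 0, 0, 0, 0.3]
    - [0, 0, -4, 0, 0, 0, 0.3]
    - [0, 0, -6, 0, 0, 0, 0.3]
    - [0, 0, -9, 0, 0, 0, 0.3]
    - [0, 0, -10, 0, 0, 0, 0.3]
    - [0, 0, -10, 0, 0, 0, 0.3]

```text
time: 20.2
tool_pos: [0.4982, -0.2293, 0.1981]
tool_rot: [3.139, 0.001, 1.431]
contact_force: [-0.4, -0.4, -1.9]
opening: 0.0554
grip_force: 30.0
```

Run:
```python
from h import *
plan((.498,.055,.158,3.06))
```

```text
t 20.2 at [ 0.4982 -0.2293  0.1981] [3.139e+00 1.000e-03 1.431e+00]
(0.498, 0.055, 0.158, 3.06) -> [28.15 -4.    3.97] [ 1.000e-03  3.000e-03 -1.629e+00] rows 10.9
```

Emit:
play_rows:
  rows:
    - [28, -4.7, 3.5, 0, 0, -1.628, 0.3]
    - [28, -4.7, 3.5, 0, 0, -1.628, 0.3]
    - [28, -4.7, 3.5, 0, 0, -1.628, 0.3]
    - [28, -4.7, 3.5, 0, 0, -1.628, 0.3]
    - [28, -4.7, 3.5, 0, 0, -1.628, 0.3]
    - [28, -4.7, 3.5, 0, 0, -1.628, 0.3]
    - [28, -4.7, 3.5, 0, 0, -1.628, 0.3]
    - [28, -4.7, 3.5, 0, 0, -1.628, 0.3]
    - [28, -4.7, 3.5, 0, 0, -1.628, 0.3]
    - [28, -4.7, 3.5, 0, 0, -1.628, 0.3]
    - [28, -4.7, 3.5, 0, 0, -1.628, 0.3]
    - [28, -4.7, 3.5, 0, 0, -1.628, 0.3]
    - [28, -4.7, 3.5, 0, 0, -1.628, 0.3]

```text
time: 21.5
tool_pos: [0.4897, 0.0541, 0.1607]
tool_rot: [3.141, -0.002, 3.055]
contact_force: [0.7, 0.7, -0.5]
opening: 0.056
grip_force: 30.0
```

Emit:
play_rows:
  rows:
    - [0, 0, 4, 0, 0, 0, 0.3]
    - [0, 0, 8, 0, 0, 0, 0.3]
    - [0, 0, 9.5, 0, 0, 0, 0.3]
    - [0, 0, 10, 0, 0, 0, 0.3]
    - [0, 0, 10.3, 0, 0, 0, 0.3]
    - [0, 0, 10.5, 0, 0, 0, 0.3]
    - [0, 0, 10.5, 0, 0, 0, 0.3]

```text
time: 22.2
tool_pos: [0.491, 0.0539, 0.0574]
tool_rot: [3.141, 0.002, 3.057]
contact_force: [-0.3, -0.2, -1.2]
opening: 0.0554
grip_force: 30.0
```

Emit:
play_rows:
  rows:
    - [0, 0, 0.3, 0, 0, 0, 0.3]
    - [0, 0, 0.5, 0, 0, 0, 0.3]
    - [0, 0, 0.7, 0, 0, 0, 0.3]
    - [0, 0, 0.7, 0, 0, 0, 0.3]

```text
time: 22.6
tool_pos: [0.4906, 0.0539, 0.0497]
tool_rot: [3.142, 0.0, 3.058]
contact_force: [0.3, -0.2, -1.1]
opening: 0.0554
grip_force: 30.0
```

Emit:
play_rows:
  rows:
    - [0, 0, 0.1, 0, 0, 0, 0.3]
    - [0, 0, 0.2, 0, 0, 0, 0.3]
    - [0, 0, 0.2, 0, 0, 0, 0.3]

```text
time: 22.9
tool_pos: [0.4906, 0.0538, 0.0493]
tool_rot: [3.141, 0.001, 3.058]
contact_force: [-5.0, -1.0, 15.4]
opening: 0.0554
grip_force: 30.0
```

Emit:
play_rows:
  rows:
    - [0, 0, 0, 0, 0, 0, 0.75]
    - [0, 0, 0, 0, 0, 0, 0.75]
    - [0, 0, 0, 0, 0, 0, 0.75]
    - [0, 0, 0, 0, 0, 0, 0.75]
    - [0, 0, -2, 0, 0, 0, 0.75]
    - [0, 0, -6, 0, 0, 0, 0.75]
    - [0, 0, -10, 0, 0, 0, 0.75]
    - [-0.3, -5, -9, 0, 0, 0, 0]
    - [-0.3, -10, -8, 0, 0, 0.15, 0]
    - [-0.3, -14, -8, 0, 0, 1.57, 0]
    - [-0.3, -14, -8, 0, 0, 1.57, 0]
    - [-0.3, -14, -8, 0, 0, 1.57, 0]
    - [-0.3, -14, -8, 0, 0, 1.57, 0]
    - [-0.3, -14, -8, 0, 0, 1.57, 0]
    - [-0.3, -14, -8, 0, 0, 1.57, 0]
    - [-0.3, -14, -8, 0, 0, 1.57, 0]
    - [-0.3, -14, -8, 0, 0, 1.57, 0]
    - [-0.3, -14, -8, 0, 0, 1.57, 0]
    - [-0.3, -14, -8, 0, 0, 1.57, 0]
    - [-0.3, -14, -8, 0, 0, 1.57, 0]

```text
time: 24.9
tool_pos: [0.4817, -0.0859, 0.1275]
tool_rot: [-3.141, -0.0, 1.487]
contact_force: [0.0, 0.4, -0.6]
opening: 0.0004
grip_force: 0.0
```

Run:
```python
from h import *
bedpack(); plan((.482,-.086,.046,1.49))
```

```text
top bed pack (array([ 0.4925,  0.0514,  0.0893,  0.0554, -0.0883,  0.046 ]), 574)
scene bed pack (array([ 0.4903,  0.0526,  0.0914,  0.0581, -0.1243,  0.0454]), 365)
t 25.0 at [ 0.4817 -0.0859  0.1276] [-3.141 -0.     1.49 ]
(0.482, -0.086, 0.046, 1.49) -> [-0.01  0.03  8.16] [-0. -0. -0.] rows 1.6
```

Emit:
play_rows:
  rows:
    - [0, 0, 3, 0, 0, 0, 0]
    - [0, 0, 5, 0, 0, 0, 0]
    - [0, 0, 6, 0, 0, 0, 0]
    - [0, 0, 7, 0, 0, 0, 0]
    - [0, 0, 7.7, 0, 0, 0, 0]
    - [0, 0, 8, 0, 0, 0, 0]
    - [0, 0, 8.2, 0, 0, 0, 0]
    - [0, 0, 8.3, 0, 0, 0, 0]
    - [0, 0, 8.4, 0, 0, 0, 0]
    - [0, 0, 8.4, 0, 0, 0, 0]
    - [0, 0, 8.4, 0, 0, 0, 0]
    - [0, 0, 8.4, 0, 0, 0, 0]
    - [0, 0, 8.4, 0, 0, 0, 0]
    - [0, 0, 8.4, 0, 0, 0, 0]

```text
time: 26.4
tool_pos: [0.4804, -0.0856, 0.0457]
tool_rot: [-3.139, -0.0, 1.49]
contact_force: [-10.9, 2.3, 26.4]
opening: 0.0004
grip_force: 13.0
```

Emit:
play_rows:
  rows:
    - [0, 0, -1, 0, 0, 0, 0]
    - [0, 0, -3, 0, 0, 0, 0]
    - [0, 0, -6, 0, 0, 0, 0]
    - [0, 0, -10, 0, 0, -0.15, 0.5]
    - [3, 0, -10, 0, 0, -1.57, 0.8]
    - [3, 0, -10, 0, 0, -1.57, 0.8]
    - [3, 0, -10, 0, 0, -1.57, 0.8]
    - [3, 0, -10, 0, 0, -1.57, 0.8]
    - [3, 0, -10, 0, 0, -1.57, 0.8]
    - [3, 0, -10, 0, 0, -1.57, 0.8]
    - [3, 0, -10, 0, 0, -1.57, 0.8]
    - [6, 0, -10, 0, 0, -1.57, 0.8]
    - [10, 0, -10, 0, 0, -1.57, 0.8]
    - [13.9, 0.1, -10, 0, 0, -1.57, 0.8]
    - [13.9, 0.1, -10, 0, 0, -1.57, 0.8]
    - [13.9, 0.1, -5, 0, 0, -1.57, 0.8]
    - [13.9, 0.1, -2, 0, 0, -1.57, 0.8]
    - [13.9, 0.1, -0.6, 0, 0, -1.57, 0.8]
    - [13.9, 0.1, -0.4, 0, 0, -1.57, 0.8]
    - [13.9, 0.1, -0.4, 0, 0, -1.57, 0.8]

```text
time: 28.4
tool_pos: [0.4945, 0.0521, 0.0479]
tool_rot: [-3.142, -0.0, 3.057]
contact_force: [0.7, 0.0, 0.9]
opening: 0.0735
grip_force: 0.0
```

Emit:
play_rows:
  rows:
    - [0, 0, 0, 0, 0, 0, 0.3]
    - [0, 0, 0, 0, 0, 0, 0.3]
    - [0, 0, 0, 0, 0, 0, 0.3]
    - [0, 0, 0, 0, 0, 0, 0.3]

```text
time: 28.8
tool_pos: [0.4949, 0.0525, 0.0486]
tool_rot: [3.141, 0.002, 3.058]
contact_force: [-0.7, 0.2, 6.4]
opening: 0.0555
grip_force: 30.0
```

Emit:
play_rows:
  rows:
    - [0, 0, -1, 0, 0, 0, 0.3]
    - [0, 0, -4, 0, 0, 0, 0.3]
    - [0, 0, -8, 0, 0, 0, 0.3]
    - [0, 0, -9, 0, 0, 0, 0.3]
    - [0, 5, -9, 0, 0, 0, 0.3]
    - [0, 10, -9, 0, 0, 0, 0.3]
    - [2, 15, -9, 0, 0, 0.15, 0.3]
    - [4.8, 18.7, -9, 0, 0, 1.58, 0.3]
    - [4.8, 18.7, -9, 0, 0, 1.58, 0.3]
    - [4.8, 18.7, -9, 0, 0, 1.58, 0.3]
    - [4.8, 18.7, -9, 0, 0, 1.58, 0.3]
    - [4.8, 18.7, -9, 0, 0, 1.58, 0.3]
    - [4.8, 18.7, -9, 0, 0, 1.58, 0.3]
    - [4.8, 18.7, -9, 0, 0, 1.58, 0.3]
    - [4.8, 18.7, -9, 0, 0, 1.58, 0.3]
    - [4.8, 18.7, -9, 0, 0, 1.58, 0.3]
    - [4.8, 18.7, -9, 0, 0, 1.58, 0.3]
    - [4.8, 18.7, -9, 0, 0, 1.58, 0.3]
    - [4.8, 18.7, -9, 0, 0, 1.58, 0.3]

```text
time: 30.7
tool_pos: [0.4618, 0.2428, 0.1374]
tool_rot: [-3.141, 0.0, 1.481]
contact_force: [0.9, -0.4, -1.4]
opening: 0.0554
grip_force: 30.0
```

Run:
```python
from h import *
a,W=tray(); print(robot.observe()['opening']); plan((.463,.242,.0305,1.477))
```

```text
tray (array([0.6023, 0.1952, 0.1338, 0.0647, 0.756 , 0.0203]), 114)
0.055174170965287005
t 30.75 at [0.4618 0.2428 0.1375] [-3.141  0.     1.481]
(0.463, 0.242, 0.0305, 1.477) -> [-0.07  0.13 10.7 ] [-0.001  0.     0.004] rows 2.1
```

Run:
```python
from h import *
for n in('scene','top'):
    a,d,m=grab(n); W=cloud(d,m); z=W[...,2]
    k=(abs(W[...,0]-.51)<.16)&(abs(W[...,1]-.25)<.12)&(z>.012)&(z<.026)
    q=W[k]; c,s=np.cos(-.0914),np.sin(-.0914); e=q[:,:2]-[.5127,.239]; u=e@[c,s]; v=e@[-s,c]
    print(n,len(q),np.percentile(u,[0,2,98,100]).round(3),np.percentile(v,[0,2,98,100]).round(3))
```

```text
scene 689 [-0.12  -0.118  0.159  0.163] [-0.094 -0.078  0.093  0.113]
top 465 [-0.142 -0.108  0.16   0.162] [-0.112 -0.088  0.132  0.142]
```

Run:
```python
from h import *
a,d,m=grab('scene'); W=cloud(d,m); z=W[...,2]
k=(z>.013)&(z<.026); q=W[k]; c,s=np.cos(-.0914),np.sin(-.0914); e=q[:,:2]-[.5127,.239]; u=e@[c,s]; v=e@[-s,c]
f=abs(v)<.05; print('u',[(round(b,3),int(n)) for n,b in zip(*np.histogram(u[f],np.arange(-.14,.14,.01))) if n])
f=abs(u)<.09; print('v',[(round(b,3),int(n)) for n,b in zip(*np.histogram(v[f],np.arange(-.09,.1,.01))) if n])
```

```text
u [(np.float64(-0.12), 56), (np.float64(0.01), 11), (np.float64(0.02), 54), (np.float64(0.03), 16), (np.float64(0.04), 15), (np.float64(0.05), 17), (np.float64(0.06), 17), (np.float64(0.07), 18), (np.float64(0.1), 32), (np.float64(0.11), 21)]
v [(np.float64(-0.07), 95), (np.float64(-0.06), 5), (np.float64(-0.05), 28), (np.float64(-0.04), 16), (np.float64(-0.03), 12), (np.float64(-0.02), 19), (np.float64(-0.01), 12), (np.float64(-0.0), 15), (np.float64(0.01), 18), (np.float64(0.02), 15), (np.float64(0.03), 11), (np.float64(0.04), 2), (np.float64(0.05), 1), (np.float64(0.06), 57), (np.float64(0.07), 1)]
```

The tray has not moved. Place the pack.

Emit:
play_rows:
  rows:
    - [0, 0, 4, 0, 0, 0, 0.3]
    - [0, 0, 8, 0, 0, 0, 0.3]
    - [0, 0, 9.5, 0, 0, 0, 0.3]
    - [0, 0, 10.2, 0, 0, 0, 0.3]
    - [0, 0, 10.5, 0, 0, 0, 0.3]
    - [0, 0, 10.7, 0, 0, 0, 0.3]
    - [0, 0, 10.7, 0, 0, 0, 0.3]

```text
time: 31.6
tool_pos: [0.4627, 0.2431, 0.0315]
tool_rot: [3.14, -0.001, 1.478]
contact_force: [0.3, 0.9, -1.7]
opening: 0.0558
grip_force: 30.0
```

Emit:
play_rows:
  rows:
    - [0, 0, 0.1, 0, 0, 0, 0.3]
    - [0, 0, 0.2, 0, 0, 0, 0.3]
    - [0, 0, 0.2, 0, 0, 0, 0.3]
    - [0, 0, 0.2, 0, 0, 0, 0.75]
    - [0, 0, 0.2, 0, 0, 0, 0.75]
    - [0, 0, 0.2, 0, 0, 0, 0.75]
    - [0, 0, -3, 0, 0, 0, 0.75]
    - [0, 0, -8, 0, 0, 0, 0.75]
    - [0, 0, -13, 0, 0, 0, 0.75]
    - [0, 0, -17, 0, 0, 0, 1]
    - [-5, 0, -17, 0, 0, 0.05, 1]
    - [-10, 0, -17, 0, 0, 0.05, 1]
    - [-15, 0, -17, 0, 0, 0.05, 1]
    - [-20, 0, -17, 0, 0, 0.05, 1]
    - [-25, 0, -17, 0, 0, 0.05, 1]
    - [-30, 0, -17, 0, 0, 0.05, 1]

```text
time: 33.2
tool_pos: [0.4337, -0.0576, 0.2009]
tool_rot: [3.141, -0.0, 1.428]
contact_force: [1.2, -0.6, -0.1]
opening: 0.0918
grip_force: 0.0
```

Run:
```python
from h import *
tray(); a,W=look(); save('t6',a)
plan((.4972,-.2347,.19,1.43))
```

```text
tray (array([0.464 , 0.2439, 0.0876, 0.0612, 1.4562, 0.0251]), 335)
disp (array([ 0.4967, -0.2341,  0.0882,  0.0567,  1.4153,  0.0922]), 630)
stray (array([ 0.5258, -0.4305,  0.0907,  0.0561, -1.5511,  0.0245]), 585)
t 33.3 at [ 0.4339 -0.0611  0.2008] [3.141e+00 2.000e-03 1.421e+00]
(0.4972, -0.2347, 0.19, 1.43) -> [-16.21   8.86   1.11] [ 0.001  0.002 -0.009] rows 3.7
```

Emit:
play_rows:
  rows:
    - [-5, 3, 0, 0, 0, 0, 1]
    - [-10, 6, 0, 0, 0, 0, 1]
    - [-14, 8, 0, 0, 0, 0, 1]
    - [-16, 8.9, 0, 0, 0, 0, 1]
    - [-16.2, 8.9, 0, 0, 0, 0, 1]
    - [-16.2, 8.9, 0, 0, 0, 0, 1]
    - [-16.2, 8.9, 0, 0, 0, 0, 1]

```text
time: 34.0
tool_pos: [0.499, -0.2272, 0.2005]
tool_rot: [-3.141, -0.001, 1.429]
contact_force: [0.8, 0.2, 0.1]
opening: 0.0918
grip_force: 0.0
```

Run:
```python
from h import *
plan((.4967,-.2355,.093,1.42))
```

```text
t 34.0 at [ 0.499  -0.2272  0.2005] [-3.141e+00 -1.000e-03  1.429e+00]
(0.4967, -0.2355, 0.093, 1.42) -> [-0.87 -0.1  10.75] [-0.001 -0.001  0.009] rows 2.2
```

Emit:
play_rows:
  rows:
    - [-0.9, -0.1, 0, 0, 0, 0, 1]
    - [-0.9, -0.1, 4, 0, 0, 0, 1]
    - [-0.9, -0.1, 7, 0, 0, 0, 1]
    - [-0.9, -0.1, 8.5, 0, 0, 0, 1]
    - [-0.9, -0.1, 9.2, 0, 0, 0, 1]
    - [-0.9, -0.1, 9.8, 0, 0, 0, 1]
    - [-0.9, -0.1, 10.4, 0, 0, 0, 1]
    - [-0.9, -0.1, 10.7, 0, 0, 0, 1]
    - [-0.9, -0.1, 10.7, 0, 0, 0, 0.3]
    - [-0.9, -0.1, 10.7, 0, 0, 0, 0.3]
    - [-0.9, -0.1, 10.7, 0, 0, 0, 0.3]
    - [-0.9, -0.1, 10.7, 0, 0, 0, 0.3]
    - [-0.9, -0.1, 10.7, 0, 0, 0, 0.3]

```text
time: 35.3
tool_pos: [0.494, -0.2336, 0.093]
tool_rot: [-3.134, -0.006, 1.427]
contact_force: [-3.9, 8.7, -0.0]
opening: 0.0562
grip_force: 3.9
```

Emit:
play_rows:
  rows:
    - [0, 0, -1, 0, 0, 0, 0.3]
    - [0, 0, -2, 0, 0, 0, 0.3]
    - [0, 0, -4, 0, 0, 0, 0.3]
    - [0, 0, -6, 0, 0, 0, 0.3]
    - [0, 0, -9, 0, 0, 0, 0.3]
    - [0, 0, -10, 0, 0, 0, 0.3]
    - [0, 0, -10, 0, 0, 0, 0.3]

```text
time: 36.0
tool_pos: [0.4979, -0.2383, 0.1959]
tool_rot: [3.137, 0.002, 1.428]
contact_force: [0.3, -0.8, -1.7]
opening: 0.0553
grip_force: 30.0
```

Run:
```python
from h import *
plan((.496,.054,.158,3.06)); a,d,m=grab('scene'); save('s7',a); save('c7',cv2.resize(a[170:310,290:450],(640,560),interpolation=cv2.INTER_CUBIC))
```

```text
t 36.0 at [ 0.4979 -0.2383  0.1959] [3.137e+00 2.000e-03 1.428e+00]
(0.496, 0.054, 0.158, 3.06) -> [28.91 -4.37  3.7 ] [ 0.002  0.005 -1.632] rows 10.9
```

View pics/c7.png

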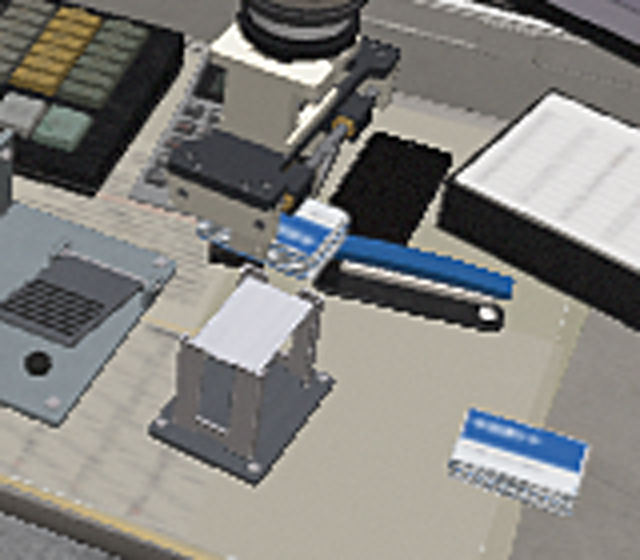

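The dispenser is now empty (only the plate shows at (260,325)), so three packs in total. To the bed with the third.

Emit:
play_rows:
  rows:
    - [28.9, -4, 3.5, 0, 0, -1.63, 0.3]
    - [28.9, -4, 3.5, 0, 0, -1.63, 0.3]
    - [28.9, -4, 3.5, 0, 0, -1.63, 0.3]
    - [28.9, -4, 3.5, 0, 0, -1.63, 0.3]
    - [28.9, -4, 3.5, 0, 0, -1.63, 0.3]
    - [28.9, -4, 3.5, 0, 0, -1.63, 0.3]
    - [28.9, -4, 3.5, 0, 0, -1.63, 0.3]
    - [28.9, -4, 3.5, 0, 0, -1.63, 0.3]
    - [28.9, -4, 3.5, 0, 0, -1.63, 0.3]
    - [28.9, -4, 3.5, 0, 0, -1.63, 0.3]
    - [28.9, -4, 3.5, 0, 0, -1.63, 0.3]
    - [28.9, -4, 3.5, 0, 0, -1.63, 0.3]
    - [28.9, -4, 3.5, 0, 0, -1.63, 0.3]

```text
time: 37.35
tool_pos: [0.498, 0.0542, 0.1578]
tool_rot: [-3.142, -0.002, 3.054]
contact_force: [0.7, -0.2, -2.0]
opening: 0.0554
grip_force: 30.0
```

Emit:
play_rows:
  rows:
    - [0, 0, 4, 0, 0, 0, 0.3]
    - [0, 0, 8, 0, 0, 0, 0.3]
    - [0, 0, 10, 0, 0, 0, 0.3]
    - [0, 0, 10.5, 0, 0, 0, 0.3]
    - [0, 0, 10.8, 0, 0, 0, 0.3]
    - [0, 0, 11, 0, 0, 0, 0.3]
    - [0, 0, 11.1, 0, 0, 0, 0.3]
    - [0, 0, 11.1, 0, 0, 0, 0.3]

```text
time: 38.15
tool_pos: [0.4991, 0.0542, 0.0485]
tool_rot: [3.141, 0.002, 3.057]
contact_force: [0.0, -0.0, -1.6]
opening: 0.0558
grip_force: 30.0
```

Emit:
play_rows:
  rows:
    - [0, 0, 0.1, 0, 0, 0, 0.3]
    - [0, 0, 0.2, 0, 0, 0, 0.3]
    - [0, 0, 0.2, 0, 0, 0, 0.3]

```text
time: 38.45
tool_pos: [0.4991, 0.0542, 0.0467]
tool_rot: [3.142, 0.002, 3.058]
contact_force: [-0.7, 0.7, 6.4]
opening: 0.055
grip_force: 30.0
```

Emit:
play_rows:
  rows:
    - [0, 0, 0, 0, 0, 0, 0.75]
    - [0, 0, 0, 0, 0, 0, 0.75]
    - [0, 0, 0, 0, 0, 0, 0.75]
    - [0, 0, 0, 0, 0, 0, 0.75]
    - [0, 0, -2, 0, 0, 0, 0.75]
    - [0, 0, -6, 0, 0, 0, 0.75]
    - [0, 0, -10, 0, 0, 0, 0.75]
    - [0.5, -5, -9, 0, 0, 0, 0]
    - [0.5, -10, -8, 0, 0, 0.15, 0]
    - [0.5, -14.1, -8, 0, 0, 1.57, 0]
    - [0.5, -14.1, -8, 0, 0, 1.57, 0]
    - [0.5, -14.1, -8, 0, 0, 1.57, 0]
    - [0.5, -14.1, -8, 0, 0, 1.57, 0]
    - [0.5, -14.1, -8, 0, 0, 1.57, 0]
    - [0.5, -14.1, -8, 0, 0, 1.57, 0]
    - [0.5, -14.1, -8, 0, 0, 1.57, 0]
    - [0.5, -14.1, -8, 0, 0, 1.57, 0]
    - [0.5, -14.1, -8, 0, 0, 1.57, 0]
    - [0.5, -14.1, -8, 0, 0, 1.57, 0]
    - [0.5, -14.1, -8, 0, 0, 1.57, 0]

```text
time: 40.45
tool_pos: [0.4817, -0.0859, 0.1256]
tool_rot: [-3.141, -0.0, 1.487]
contact_force: [0.9, -0.2, 0.5]
opening: 0.0005
grip_force: 0.0
```

Run:
```python
from h import *
bedpack(); plan((.482,-.086,.0437,1.49))
```

```text
top bed pack (array([ 0.4984,  0.052 ,  0.0879,  0.0557, -0.0901,  0.0461]), 574)
scene bed pack (array([ 0.4946,  0.0533,  0.0908,  0.0567, -0.1061,  0.0452]), 366)
t 40.55 at [ 0.4817 -0.0859  0.1256] [-3.141 -0.     1.49 ]
(0.482, -0.086, 0.0437, 1.49) -> [-0.01  0.03  8.19] [-0. -0. -0.] rows 1.6
```

Emit:
play_rows:
  rows:
    - [0, 0, 3, 0, 0, 0, 0]
    - [0, 0, 5, 0, 0, 0, 0]
    - [0, 0, 6, 0, 0, 0, 0]
    - [0, 0, 7, 0, 0, 0, 0]
    - [0, 0, 7.6, 0, 0, 0, 0]
    - [0, 0, 7.9, 0, 0, 0, 0]
    - [0, 0, 8.1, 0, 0, 0, 0]
    - [0, 0, 8.2, 0, 0, 0, 0]
    - [0, 0, 8.2, 0, 0, 0, 0]
    - [0, 0, 8.2, 0, 0, 0, 0]
    - [0, 0, 8.2, 0, 0, 0, 0]
    - [0, 0, 8.2, 0, 0, 0, 0]
    - [0, 0, 8.2, 0, 0, 0, 0]

```text
time: 41.85
tool_pos: [0.4804, -0.0857, 0.0457]
tool_rot: [-3.139, -0.0, 1.49]
contact_force: [-11.3, 1.4, 26.4]
opening: 0.0003
grip_force: 13.2
```

Emit:
play_rows:
  rows:
    - [0, 0, -1, 0, 0, 0, 0]
    - [0, 0, -3, 0, 0, 0, 0]
    - [0, 0, -6, 0, 0, 0, 0]
    - [0, 0, -10, 0, 0, -0.15, 0.5]
    - [3, 0, -10, 0, 0, -1.57, 0.8]
    - [3, 0, -10, 0, 0, -1.57, 0.8]
    - [3, 0, -10, 0, 0, -1.57, 0.8]
    - [3, 0, -10, 0, 0, -1.57, 0.8]
    - [3, 0, -10, 0, 0, -1.57, 0.8]
    - [3, 0, -10, 0, 0, -1.57, 0.8]
    - [3, 0, -10, 0, 0, -1.57, 0.8]
    - [6, 0.1, -10, 0, 0, -1.57, 0.8]
    - [10, 0.2, -10, 0, 0, -1.57, 0.8]
    - [13.9, 0.5, -10, 0, 0, -1.57, 0.8]
    - [13.9, 0.5, -10, 0, 0, -1.57, 0.8]
    - [13.9, 0.5, -5, 0, 0, -1.57, 0.8]
    - [13.9, 0.5, -2, 0, 0, -1.57, 0.8]
    - [13.9, 0.5, -0.6, 0, 0, -1.57, 0.8]
    - [13.9, 0.5, -0.4, 0, 0, -1.57, 0.8]
    - [13.9, 0.5, -0.4, 0, 0, -1.57, 0.8]

```text
time: 43.85
tool_pos: [0.4985, 0.0517, 0.0479]
tool_rot: [-3.142, -0.0, 3.058]
contact_force: [0.6, -0.0, 0.7]
opening: 0.0736
grip_force: 0.0
```

Emit:
play_rows:
  rows:
    - [0, 0, 0, 0, 0, 0, 0.3]
    - [0, 0, 0, 0, 0, 0, 0.3]
    - [0, 0, 0, 0, 0, 0, 0.3]
    - [0, 0, 0, 0, 0, 0, 0.3]

```text
time: 44.25
tool_pos: [0.4989, 0.0522, 0.0487]
tool_rot: [3.141, 0.002, 3.058]
contact_force: [-1.6, -0.1, 6.5]
opening: 0.0557
grip_force: 30.0
```

Emit:
play_rows:
  rows:
    - [0, 0, -1, 0, 0, 0, 0.3]
    - [0, 0, -4, 0, 0, 0, 0.3]
    - [0, 0, -8, 0, 0, 0, 0.3]
    - [0, 0, -10, 0, 0, 0, 0.3]
    - [0, 0, -10, 0, 0, 0, 0.3]

```text
time: 44.75
tool_pos: [0.4999, 0.0521, 0.151]
tool_rot: [3.141, 0.006, 3.058]
contact_force: [0.0, 0.3, -1.5]
opening: 0.0552
grip_force: 30.0
```

```bash
cat >> h.py <<'E'
def traypacks():
    for n in('top','scene'):
        a,d,m=grab(n); W=cloud(d,m); z=W[...,2]; b=a.astype(int)
        k=(abs(W[...,0]-.51)<.14)&(abs(W[...,1]-.25)<.10)&(z>.0225)&(z<.09)
        N,l,s,c=cv2.connectedComponentsWithStats(k.astype(np.uint8))
        for i in range(1,N):
            if s[i,4]>150: print(n,rect(W,l==i))
    return a
E
python3 - <<'E'
from h import *
save('s8',traypacks()); tray(); plan((.464,.243,.14,1.477)); print(robot.observe()['opening'])
E
```

```text
top (array([0.5631, 0.2333, 0.0886, 0.0558, 1.4697, 0.0281]), 500)
top (array([0.4634, 0.2442, 0.0891, 0.0565, 1.4841, 0.028 ]), 520)
scene (array([0.561 , 0.2348, 0.0911, 0.0601, 1.5062, 0.0273]), 280)
scene (array([0.4616, 0.2448, 0.0908, 0.0592, 1.4565, 0.027 ]), 311)
tray (array([ 0.5126,  0.2391,  0.2314,  0.1324, -0.0904,  0.0198]), 419)
t 44.9 at [0.4974 0.0522 0.1468] [-3.142e+00 -2.000e-03  3.058e+00]
(0.464, 0.243, 0.14, 1.477) -> [ 4.92 18.73  0.69] [-0.002 -0.002  1.581] rows 10.5
0.05511773015862635
```

Both packs lie right in the tray. Put the third on the near one.

Emit:
play_rows:
  rows:
    - [0, 5, 0, 0, 0, 0, 0.3]
    - [0, 10, 0, 0, 0, 0, 0.3]
    - [2, 15, 0, 0, 0, 0.15, 0.3]
    - [4.9, 18.8, 0.7, 0, 0, 1.58, 0.3]
    - [4.9, 18.8, 0.7, 0, 0, 1.58, 0.3]
    - [4.9, 18.8, 0.7, 0, 0, 1.58, 0.3]
    - [4.9, 18.8, 0.7, 0, 0, 1.58, 0.3]
    - [4.9, 18.8, 0.7, 0, 0, 1.58, 0.3]
    - [4.9, 18.8, 0.7, 0, 0, 1.58, 0.3]
    - [4.9, 18.8, 0.7, 0, 0, 1.58, 0.3]
    - [4.9, 18.8, 0.7, 0, 0, 1.58, 0.3]
    - [4.9, 18.8, 0.7, 0, 0, 1.58, 0.3]
    - [4.9, 18.8, 0.7, 0, 0, 1.58, 0.3]
    - [4.9, 18.8, 4, 0, 0, 1.58, 0.3]
    - [4.9, 18.8, 7, 0, 0, 1.58, 0.3]
    - [4.9, 18.8, 8.5, 0, 0, 1.58, 0.3]
    - [4.9, 18.8, 9, 0, 0, 1.58, 0.3]
    - [4.9, 18.8, 9.1, 0, 0, 1.58, 0.3]
    - [4.9, 18.8, 9.1, 0, 0, 1.58, 0.3]

```text
time: 46.8
tool_pos: [0.4654, 0.2437, 0.0568]
tool_rot: [3.142, -0.0, 1.478]
contact_force: [0.3, 0.6, -1.7]
opening: 0.0556
grip_force: 30.0
```

Emit:
play_rows:
  rows:
    - [0, 0, 0.2, 0, 0, 0, 0.3]
    - [0, 0, 0.3, 0, 0, 0, 0.3]
    - [0, 0, 0.4, 0, 0, 0, 0.3]
    - [0, 0, 0.4, 0, 0, 0, 0.3]

```text
time: 47.2
tool_pos: [0.4654, 0.2437, 0.053]
tool_rot: [3.141, -0.0, 1.478]
contact_force: [0.1, 0.9, -1.6]
opening: 0.0555
grip_force: 30.0
```

Emit:
play_rows:
  rows:
    - [0, 0, 0.1, 0, 0, 0, 0.3]
    - [0, 0, 0.2, 0, 0, 0, 0.3]
    - [0, 0, 0.2, 0, 0, 0, 0.3]

```text
time: 47.5
tool_pos: [0.4654, 0.2437, 0.0529]
tool_rot: [3.14, -0.001, 1.478]
contact_force: [-5.6, -1.9, 16.9]
opening: 0.0553
grip_force: 30.0
```

Contact. Release, rise and move away towards the stray.

Emit:
play_rows:
  rows:
    - [0, 0, -0.1, 0, 0, 0, 0.75]
    - [0, 0, -0.1, 0, 0, 0, 0.75]
    - [0, 0, -0.1, 0, 0, 0, 0.75]
    - [0, 0, -0.1, 0, 0, 0, 0.75]
    - [0, 0, -3, 0, 0, 0, 0.75]
    - [0, 0, -8, 0, 0, 0, 0.75]
    - [0, 0, -13, 0, 0, 0, 0.85]
    - [0, 0, -15, 0, 0, 0, 0.85]
    - [-5, 0, -15, 0, 0, 0, 0.85]
    - [-10, 0, -15, 0, 0, 0, 0.85]
    - [-15, 0, -15, 0, 0, 0, 0.85]
    - [-20, 0, -15, 0, 0, 0, 0.85]
    - [-25, 0, -15, 0, 0, 0, 0.85]
    - [-30, 0, -15, 0, 0, 0, 0.85]
    - [-35, 0, -15, 0, 0, 0, 0.85]
    - [-40, 0, -15, 0, 0, 0, 0.85]
    - [-45, 0, -15, 0, 0, 0, 0.85]
    - [-45, 0, -15, 0, 0, 0, 0.85]

```text
time: 49.3
tool_pos: [0.4229, -0.2099, 0.2005]
tool_rot: [3.141, 0.002, 1.472]
contact_force: [-0.6, 0.6, 0.0]
opening: 0.0778
grip_force: 0.0
```

Run:
```python
from h import *
traypacks(); tray(); a,W=look(); save('t9',a); plan((.5258,-.4305,.12,1.6),(.5258,-.4305,.021,1.6))
```

```text
top (array([0.5626, 0.2331, 0.0878, 0.0564, 1.4796, 0.0279]), 521)
top (array([0.4647, 0.2425, 0.0887, 0.0597, 1.4774, 0.0496]), 653)
scene (array([0.5599, 0.2354, 0.091 , 0.0598, 1.489 , 0.027 ]), 279)
scene (array([0.4623, 0.244 , 0.0924, 0.062 , 1.4912, 0.0478]), 492)
tray (array([ 0.5126,  0.2389,  0.2316,  0.1327, -0.0941,  0.0198]), 371)
disp None
stray (array([ 0.5262, -0.4313,  0.09  ,  0.0566, -1.5629,  0.0241]), 494)
t 49.5 at [ 0.4233 -0.2033  0.2004] [-3.141e+00 -1.000e-03  1.478e+00]
(0.5258, -0.4305, 0.12, 1.6) -> [-21.68  12.31   8.01] [-0.001 -0.001 -0.122] rows 5.2
(0.5258, -0.4305, 0.021, 1.6) -> [-21.69  12.31  17.91] [-0.001 -0.001 -0.122] rows 6.1
```

Emit:
play_rows:
  rows:
    - [-5, 3, 0, 0, 0, 0, 0.85]
    - [-10, 6, 0, 0, 0, -0.12, 0.85]
    - [-15, 9, 0, 0, 0, -0.12, 0.85]
    - [-19, 11, 2, 0, 0, -0.12, 0.85]
    - [-21.7, 12.3, 5, 0, 0, -0.12, 0.85]
    - [-21.7, 12.3, 10, 0, 0, -0.12, 0.85]
    - [-21.7, 12.3, 14, 0, 0, -0.12, 0.85]
    - [-21.7, 12.3, 16, 0, 0, -0.12, 0.85]
    - [-21.7, 12.3, 17, 0, 0, -0.12, 0.85]
    - [-21.7, 12.3, 17.6, 0, 0, -0.12, 0.85]
    - [-21.7, 12.3, 17.9, 0, 0, -0.12, 0.85]
    - [-21.7, 12.3, 17.9, 0, 0, -0.12, 0.85]
    - [-21.7, 12.3, 17.9, 0, 0, -0.12, 0.3]
    - [-21.7, 12.3, 17.9, 0, 0, -0.12, 0.3]
    - [-21.7, 12.3, 17.9, 0, 0, -0.12, 0.3]
    - [-21.7, 12.3, 17.9, 0, 0, -0.12, 0.3]

```text
time: 51.1
tool_pos: [0.5258, -0.4322, 0.0223]
tool_rot: [3.141, 0.001, 1.598]
contact_force: [-0.1, 0.5, 2.6]
opening: 0.0554
grip_force: 30.0
```

Emit:
play_rows:
  rows:
    - [0, 0, -1, 0, 0, 0, 0.3]
    - [0, 0, -4, 0, 0, 0, 0.3]
    - [0, 0, -9, 0, 0, 0, 0.3]
    - [0, 0, -14, 0, 0, 0, 0.3]
    - [0, 0, -18, 0, 0, 0, 0.3]
    - [0, 0, -18, 0, 0, 0, 0.3]
    - [0, 0, -18, 0, 0, 0, 0.3]

```text
time: 51.8
tool_pos: [0.5258, -0.432, 0.2029]
tool_rot: [3.14, 0.001, 1.598]
contact_force: [-0.2, 0.5, -2.2]
opening: 0.0556
grip_force: 30.0
```

Run:
```python
from h import *
tray(); plan((.43,-.2,.2,1.477),(.43,.22,.2,1.477),(.5626,.2335,.15,1.477)); print(robot.observe()['opening'])
```

```text
tray (array([ 0.5123,  0.2393,  0.2311,  0.1331, -0.0803,  0.0197]), 300)
t 51.85 at [ 0.5252 -0.4314  0.2009] [-3.141e+00 -1.000e-03  1.598e+00]
(0.43, -0.2, 0.2, 1.477) -> [23.39 -8.9   0.13] [-0.001 -0.001  0.121] rows 5.0
(0.43, 0.22, 0.2, 1.477) -> [65.38 -7.77  0.19] [-0.001 -0.001  0.121] rows 13.2
(0.5626, 0.2335, 0.15, 1.477) -> [66.36  5.53  5.17] [-0.001 -0.001  0.121] rows 13.4
0.0557519435866015
```

Emit:
play_rows:
  rows:
    - [5, -3, 0, 0, 0, 0.1, 0.3]
    - [10, -6, 0, 0, 0, 0.12, 0.3]
    - [15, -8.5, 0, 0, 0, 0.12, 0.3]
    - [20, -8.9, 0, 0, 0, 0.12, 0.3]
    - [25, -8.9, 0, 0, 0, 0.12, 0.3]
    - [30, -8.5, 0, 0, 0, 0.12, 0.3]
    - [35, -8.5, 0, 0, 0, 0.12, 0.3]
    - [40, -8.5, 0, 0, 0, 0.12, 0.3]
    - [45, -8, 0, 0, 0, 0.12, 0.3]
    - [50, -8, 0, 0, 0, 0.12, 0.3]
    - [55, -8, 0, 0, 0, 0.12, 0.3]
    - [60, -7.8, 0, 0, 0, 0.12, 0.3]
    - [64, -5, 0, 0, 0, 0.12, 0.3]
    - [66.4, -1, 1, 0, 0, 0.12, 0.3]
    - [66.4, 3, 3, 0, 0, 0.12, 0.3]
    - [66.4, 5.5, 5, 0, 0, 0.12, 0.3]
    - [66.4, 5.5, 5, 0, 0, 0.12, 0.3]
    - [66.4, 5.5, 5, 0, 0, 0.12, 0.3]

```text
time: 53.65
tool_pos: [0.5613, 0.2328, 0.1487]
tool_rot: [-3.136, 0.002, 1.478]
contact_force: [-0.6, 0.1, -0.3]
opening: 0.0555
grip_force: 30.0
```

Run:
```python
from h import *
plan((.5626,.2335,.052,1.477)); print(robot.observe()['opening'])
a=traypacks(); save('s10',a)
```

```text
t 53.65 at [0.5613 0.2328 0.1487] [-3.136e+00  2.000e-03  1.478e+00]
(0.5626, 0.2335, 0.052, 1.477) -> [0.1  0.18 9.67] [-0.006  0.002  0.   ] rows 1.9
0.055540253676940404
scene (array([0.5602, 0.2355, 0.0902, 0.0592, 1.4847, 0.0272]), 273)
scene (array([0.4629, 0.2447, 0.0933, 0.0613, 1.4431, 0.0477]), 490)
```

Emit:
play_rows:
  rows:
    - [0, 0, 4, 0, 0, 0, 0.3]
    - [0, 0, 7, 0, 0, 0, 0.3]
    - [0, 0, 9, 0, 0, 0, 0.3]
    - [0, 0, 9.5, 0, 0, 0, 0.3]
    - [0, 0, 9.7, 0, 0, 0, 0.3]
    - [0, 0, 9.8, 0, 0, 0, 0.3]
    - [0, 0, 9.9, 0, 0, 0, 0.3]
    - [0, 0, 9.9, 0, 0, 0, 0.3]

```text
time: 54.55
tool_pos: [0.5632, 0.2335, 0.0538]
tool_rot: [3.14, -0.001, 1.478]
contact_force: [-0.3, -0.2, -1.1]
opening: 0.0558
grip_force: 30.0
```

Emit:
play_rows:
  rows:
    - [0, 0, 0.2, 0, 0, 0, 0.3]
    - [0, 0, 0.3, 0, 0, 0, 0.3]
    - [0, 0, 0.4, 0, 0, 0, 0.3]
    - [0, 0, 0.5, 0, 0, 0, 0.3]
    - [0, 0, 0.5, 0, 0, 0, 0.3]

```text
time: 55.05
tool_pos: [0.5628, 0.2333, 0.0486]
tool_rot: [3.141, -0.0, 1.478]
contact_force: [-2.5, -1.5, 4.5]
opening: 0.0554
grip_force: 30.0
```

Contact. Release and move clear.

Emit:
play_rows:
  rows:
    - [0, 0, 0, 0, 0, 0, 0.75]
    - [0, 0, 0, 0, 0, 0, 0.75]
    - [0, 0, 0, 0, 0, 0, 0.75]
    - [0, 0, 0, 0, 0, 0, 0.75]
    - [0, 0, -3, 0, 0, 0, 0.75]
    - [0, 0, -8, 0, 0, 0, 0.75]
    - [0, 0, -13, 0, 0, 0, 0.75]
    - [0, 0, -17, 0, 0, 0, 0.75]
    - [0, -5, -17, 0, 0, 0, 0.75]
    - [0, -10, -17, 0, 0, 0, 0.75]
    - [-5, -12, -17, 0, 0, 0, 0.75]
    - [-10, -12, -17, 0, 0, 0, 0.75]
    - [-15, -12, -17, 0, 0, 0, 0.75]
    - [-20, -12, -17, 0, 0, 0, 0.75]
    - [-25, -12, -17, 0, 0, 0, 0.75]
    - [-25, -12, -17, 0, 0, 0, 0.75]
    - [-25, -12, -17, 0, 0, 0, 0.75]

```text
time: 56.75
tool_pos: [0.42, -0.0056, 0.2178]
tool_rot: [3.141, -0.0, 1.474]
contact_force: [0.6, -0.2, -1.4]
opening: 0.069
grip_force: 0.0
```

Run:
```python
from h import *
traypacks(); a,W=tray(); b,_=look(); s,d,m=grab('scene'); save('fin',np.hstack([cv2.resize(b,(400,300)),cv2.resize(s,(400,300))]))
```

```text
top (array([0.5629, 0.234 , 0.0902, 0.0572, 1.482 , 0.0496]), 631)
top (array([0.4651, 0.2425, 0.0888, 0.0592, 1.4724, 0.0495]), 661)
scene (array([ 0.5757,  0.2334,  0.092 ,  0.0915, -0.0667,  0.0476]), 417)
scene (array([0.4618, 0.2447, 0.0964, 0.062 , 1.4692, 0.048 ]), 490)
tray (array([ 0.5133,  0.2387,  0.2326,  0.1316, -0.1024,  0.0197]), 427)
disp (array([ 0.4966, -0.2341,  0.098 ,  0.0649, -0.1538,  0.0919]), 665)
stray (array([ 0.6178, -0.5201,  0.0603,  0.0154,  1.0523,  0.0245]), 60)
```

View pics/fin.png

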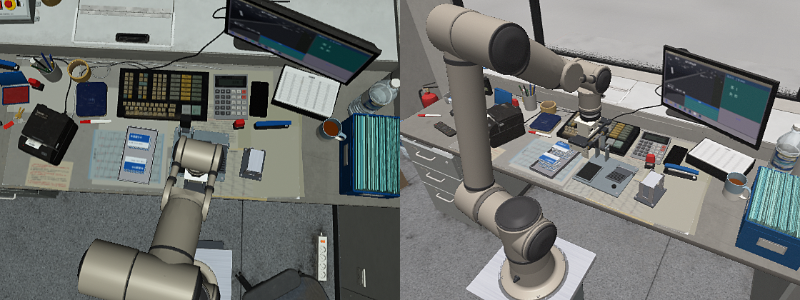

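The final picture shows both two-pack stacks flat in the tray, the dispenser empty, the pedal up, no pack left on the desk and the other things still in place. Handing in.

```bash
python3 -c "
from h import *
print(robot.hand_in())"
```

```text
the job is handed in; nothing more can be done
None
```

I stamped all three dispenser packs and laid them flat in the grey tray with the one stray. The pedal is up, nothing else was disturbed, and the job is handed in; the hand-in returned no verdict.

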